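Nest the measuring cups on the kitchen shelf

TASK

Put the four steel measuring cups away as one nest on the round cork mat on the black shelf: set the largest upright in the middle of the mat, then put the next smaller one into it, then the third, then the smallest, each standing fully down on the floor of the cup around it. The handles may point any way. Leave the salt box, the timer, the jar, the egg separator and the spoon rest where they are.

Things in the scene. Friction and masses are not known exactly. Their poses are not given: they have to be found in the camera images.
- cup_1: Largest steel measuring cup: straight round cup, 95 mm outside diameter at the rim (3 mm less at the foot), 40 mm tall, 90 mm inside, floor 3 mm thick. Origin: centre of underside, z up. Level bar handle 13 mm wide, 5 mm thick, from the rim along +x to 102 mm from the cup axis, top flush with the rim. All cups start upright on the worktop (z = 0), handles roughly towards the robot; 0.04 to 0.15 kg.
- cup_2: Second steel measuring cup: straight round cup, 76 mm outside diameter at the rim (3 mm less at the foot), 47 mm tall, 71 mm inside, floor 3 mm thick. Origin: centre of underside, z up. Level bar handle 13 mm wide, 5 mm thick, from the rim along +x to 102 mm from the cup axis, top flush with the rim. Seated in cup_1: origin 3 mm above cup_1's, its handle 5 mm clear above cup_1's.
- cup_3: Third steel measuring cup: straight round cup, 59 mm outside diameter at the rim (3 mm less at the foot), 54 mm tall, 54 mm inside, floor 3 mm thick. Origin: centre of underside, z up. Level bar handle 13 mm wide, 5 mm thick, from the rim along +x to 102 mm from the cup axis, top flush with the rim. Seated in cup_2: origin 3 mm above cup_2's, its handle 5 mm clear above cup_2's.
- cup_4: Smallest steel measuring cup: straight round cup, 41 mm outside diameter at the rim (3 mm less at the foot), 61 mm tall, 36 mm inside, floor 3 mm thick. Origin: centre of underside, z up. Level bar handle 13 mm wide, 5 mm thick, from the rim along +x to 102 mm from the cup axis, top flush with the rim. Seated in cup_3: origin 3 mm above cup_3's, its handle 5 mm clear above cup_3's.
- mat: Round cork mat, 120 mm across, 4 mm thick, fixed near mid-depth of a black steel shelf (top 70 mm above the worktop, 140 mm deep, 540 mm long, 18 mm back lip). Origin: centre of underside, on the shelf's top; +x across the shelf away from the robot, y along it. Salt box, timer and jar stand in a row with it at 130 mm spacing; the space above and in front of the shelf's front edge is free.
- salt_box: Bamboo salt box with a sliding lid, 95 x 82 x 62 mm high, loose on the shelf; stays where it is. Origin: centre of its underside.
- timer: Round chrome kitchen timer with a dial, 72 mm in diameter, 46 mm high, loose on the shelf; stays where it is. Origin: centre of its underside.
- jar: Closed yellow jar with a bamboo lid, 74 mm in diameter, 90 mm high, loose on the shelf; stays where it is. Origin: centre of its underside.
- egg_separator: Clear plastic egg separator, not a measuring cup: shallow slotted dish 80 mm in diameter, 24 mm high, flat handle along its +x axis to 96 mm from the centre; lies on the worktop among the cups and stays where it is. Origin: centre of its underside.
- spoon_rest: Leaf-shaped glazed ceramic spoon rest, about 200 x 95 x 11 mm high, on the worktop beyond the left end of the shelf; stays where it is. Origin: middle of the leaf's underside; x along the leaf, stalk to -x.

How it is judged:
By the outcome, as a careful person would: the job done as asked, in the order asked, and still so for the second after the job is handed in, with the robot touching nothing.
It also fails if it takes over 109 s, if anything falls off the work surface, if the arm or the gripper's body presses on something with over 40 N, if the wrist force passes 120 N, or if a joint passes its speed limit or range.

ROBOT

A 6-joint arm with a two-finger parallel gripper is mounted at the origin on the work surface. World frame = base frame: x ahead of the robot, y to its left, z up, the work surface at z = 0. Lengths are in m, angles in degrees, forces in N, time in s.
With the tool pointing down it reaches from about 0.25 to 0.725 m from the base axis. Payload 9.7 kg.
Tool frame: the origin (TCP) lies midway between the tips of the shut fingers; the grasp point (between the pads) lies 19 mm behind it; y points along the fingers, x is the direction in which the jaws open and shut, and the axes are right-handed (so a half turn about y gives the same grasp; the last joint's range is limited). The gripper opens to 85 mm and grips with 20 to 120 N. Pads are 22 mm wide; open, the fingers measure 114 mm over their backs; the gripper's body (76 mm by 85 mm) begins 54 mm behind the grasp point. The pads swing forward as they close: fully open they stand 13 mm farther back than shut.
Start: joints at [70.015, 4.979, 10.078, 95.1, 0, 90], TCP at [0.188, 0.517, 0.231] pointing down, gripper open.
Joint ranges: [-179.16, 179.16], [-48.56, 103.87], [-65.8, 70.77], [-126.05, 130.52], [-82.76, 87.17], [-180, 180]. Speed limits (degrees/s): [127.2, 127.2, 147.25, 180, 180, 180].

INTERFACE

Orientations are given as [roll, pitch, yaw] about the fixed x, y, z axes, in that order (R = Rz(yaw) Ry(pitch) Rx(roll)).
In Python, from workcell import get_obs, camera, job_done gives the robot as it stands.
- The arm moves only by the tool play_rows, never from a script. Its argument "moves" is a list of rows, each a list of 3 entries, a list of its own where there are three numbers: the turn, a rotation vector about the tool's x, y, z in degrees, then the shift along the tool's x, y, z in m, then the opening in per cent of the stroke, from 0 (shut) to 100 (fully open). A call has exactly 5 rows; each row is the pose to reach, as a shift and turn from the pose commanded when the call began, along the tool's axes at that moment; what a row does not reach only later rows make up. A row lasts 1/10 s, in which the tool goes at most 50 mm and 8.59 degrees, less where a joint would pass 70% of its speed; a pose out of reach is approached as far as the arm can. A call with a gripper value outside its range is refused whole. The fingers move at their own pace and stop on an object; "grip_force" is the grip in N (left out, the last holds). Time passes only in rows, so rows that repeat a pose let the fingers close, or fill a call up. It gives the time, the measured TCP pose, the force and the opening at its end, in the units of the state.
- get_obs(): the state, without advancing time (a new reading comes with each control period).
- camera(name): name is "scene" or "top"; returns a dict with "img" (420x560x3 uint8, red, green, blue), "fov_y" (degrees; the focal length in pixels is half the picture's height over the tangent of half this angle, whatever the lens; pixels are square), "cx", "cy" (the principal point, pixels), "world_from_camera" (4x4, takes a point from camera to world coordinates). Camera axes: x right, y up, looking along -z (the intrinsics and any distortion apply to the point x, -y, -z); pixel columns grow to the right and rows downward; lengths in m; the calibration is good to about 2 mm. A picture is of the moment at which its call begins. There is no depth.
- job_done(): hands the job in, once; it reports no verdict.
The state is a dict: "time": time; "q": joint angles; "qd": joint speeds; "joint_efforts": joint torques, N m; "ee_pos": TCP position; "tcp_rot": TCP orientation; "wrist_force": force on the tool from outside, world axes, zero at the start; "torque": the same for the moment, N m; "opening": finger opening in m.
Only numpy, scipy, OpenCV 4.12 (cv2) and the standard library are available. Lean on these libraries where they do the work, as an engineer would, in place of code of your own. Each camera call takes 0.05 s, during which the arm holds its last target.

## Working session

There is one attempt and no reset: what is moved stays moved. The work goes in short steps, Python scripts to look and compute and a tool call to move; the robot and the scene stay as the last step left them, time stands still between calls to the robot, and variables do not carry over. Pictures are saved under pics/ and viewed, and the job is handed in when it is done.

Besides the shell and the picture viewer there is one more tool, called as a command line: name --argument value ..., lists and objects as JSON in quotes. play_rows: Moves the arm, as the interface text tells. Its arguments: {"type":"object","properties":{"moves":{"type":"array"},"grip_force":{"type":"number"}},"required":["moves"]}

```bash
ls; mkdir -p pics
cat > h.py <<'E'
import numpy as np, cv2
from workcell import get_obs, camera, job_done
def snap(n,tag):
    c=camera(n); cv2.imwrite(f'pics/{tag}.png',c['img'][:,:,::-1]); np.savez(f'pics/{tag}.npz',**c); return c
def load(tag):
    return dict(np.load(f'pics/{tag}.npz',allow_pickle=True))
E
python3 - <<'E'
from h import *
print(get_obs())
for n in('scene','top'):
    c=snap(n,n+'0'); print({k:v for k,v in c.items() if k!='img'})
E
```

```text
pics
{'time': 0.0, 'q': array([ 7.00148554e+01,  5.01083330e+00,  1.00330728e+01,  9.51008037e+01,
       -2.35673796e-04,  8.99995249e+01]), 'qd': array([ 0.0492414 ,  0.05574667, -0.01743467, -0.02228153, -0.05132503,
        0.04263198]), 'joint_efforts': array([-2.89028038e-03, -5.20390964e+01,  4.64801073e+01,  1.63639878e-02,
       -1.55640428e-04,  2.16371539e-06]), 'ee_pos': array([0.1878936 , 0.51664674, 0.23057327]), 'tcp_rot': array([-9.00002350e+01,  7.85641173e-02,  7.00153305e+01]), 'wrist_force': array([-0.55417377, -0.26466623,  0.44615257]), 'torque': array([-0.00397067,  0.0333725 ,  0.04656903]), 'opening': 0.08536511485094443}
{'fov_y': 44.99725506217113, 'cx': 291.82384246723393, 'cy': 214.36769417999008, 'world_from_camera': array([[-0.33272245, -0.79606096,  0.5055519 ,  1.24699874],
       [ 0.94297352, -0.28644543,  0.16955813,  0.31932778],
       [ 0.00983443,  0.53313785,  0.84597123,  1.26171327],
       [ 0.        ,  0.        ,  0.        ,  1.        ]])}
{'fov_y': 51.746976750654554, 'cx': 274.65751205708426, 'cy': 209.31551021258804, 'world_from_camera': array([[-6.28323635e-03,  9.90070975e-01, -1.40427867e-01,
         3.89575257e-01],
       [-9.99978986e-01, -6.44513029e-03, -6.98095828e-04,
         7.39419439e-02],
       [-1.59624032e-03,  1.40420530e-01,  9.90090666e-01,
         1.24839585e+00],
       [ 0.00000000e+00,  0.00000000e+00,  0.00000000e+00,
         1.00000000e+00]])}
```

View pics/top0.png

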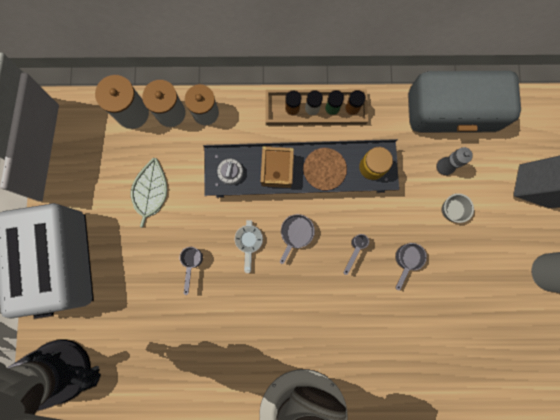

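View pics/scene0.png

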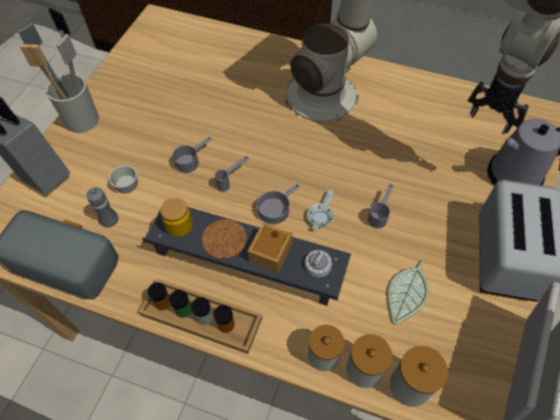

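Run:
```python
from h import *
c=load('top0')['img'][:,:,::-1]
a=c[130:300,140:440]; a=cv2.resize(a,None,fx=2.6,fy=2.6,interpolation=cv2.INTER_CUBIC); cv2.imwrite('pics/t0c.png',a)
c=load('scene0')['img'][:,:,::-1]
a=c[120:310,130:430]; a=cv2.resize(a,None,fx=2.6,fy=2.6,interpolation=cv2.INTER_CUBIC); cv2.imwrite('pics/s0c.png',a)
```

```text
(no output)
```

View pics/t0c.png

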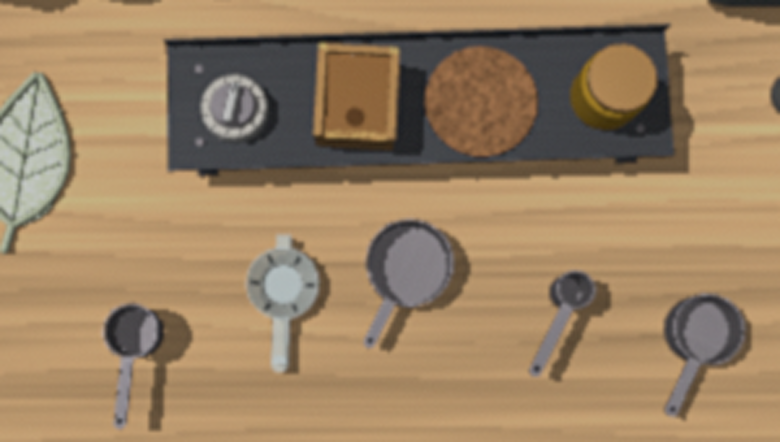

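View pics/s0c.png

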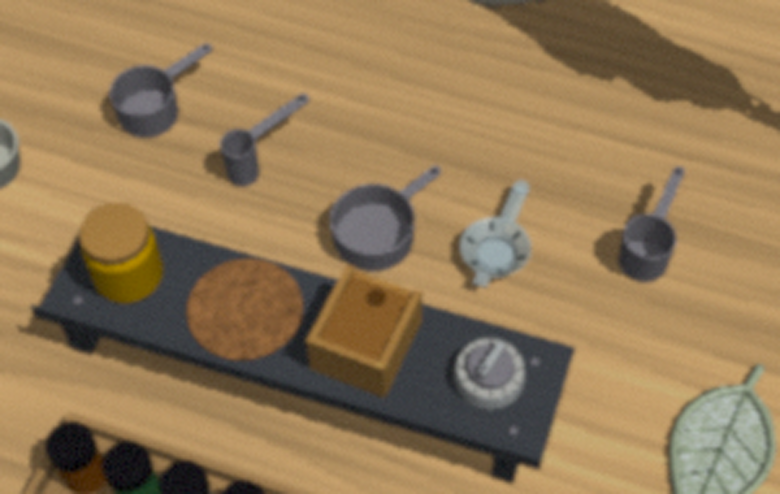

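```bash
cat >> h.py <<'E'
def ray(c,uv,z):
    uv=np.atleast_2d(np.asarray(uv,float)); f=c['img'].shape[0]/2/np.tan(np.radians(float(c['fov_y']))/2)
    d=np.c_[(uv[:,0]-float(c['cx']))/f,-(uv[:,1]-float(c['cy']))/f,-np.ones(len(uv))]
    T=c['world_from_camera']; d=d@T[:3,:3].T; o=T[:3,3]
    return o+d*((z-o[2])/d[:,2])[:,None]
def proj(c,p):
    p=np.atleast_2d(p); f=c['img'].shape[0]/2/np.tan(np.radians(float(c['fov_y']))/2)
    T=c['world_from_camera']; q=(p-T[:3,3])@T[:3,:3]
    return np.c_[float(c['cx'])+f*q[:,0]/-q[:,2],float(c['cy'])-f*q[:,1]/-q[:,2]]
H=[40,47,54,61];D=[95,76,59,41]
def rect(c,z,x0,x1,y0,y1,s=0.0005):
    """warp to plan view at height z; image col=(x-x0)/s,row=(y-y0)/s"""
    w=int((x1-x0)/s);h=int((y1-y0)/s)
    P=np.float32([[x0,y0,z],[x1,y0,z],[x1,y1,z],[x0,y1,z]])
    M=cv2.getPerspectiveTransform(np.float32(proj(c,P)),np.float32([[0,0],[w,0],[w,h],[0,h]]))
    return cv2.warpPerspective(c['img'],M,(w,h),flags=cv2.INTER_LINEAR)
def steel(im):
    im=im.astype(int); return ((im[...,0]-im[...,2])<12).astype(np.uint8)
def cup(c,k,x,y,r=0.13,zb=0,tag=None):
    s=.0005; z=zb+(H[k-1])/1000
    im=rect(c,z,x-r,x+r,y-r,y+r); m=steel(im)
    n,l,st,ce=cv2.connectedComponentsWithStats(m)
    d=D[k-1]/1000/s; cen=np.array([r/s,r/s])
    # component nearest to guess
    ys,xs=np.nonzero(m); i=np.argmin((xs-cen[0])**2+(ys-cen[1])**2); m=(l==l[ys[i],xs[i]]).astype(np.uint8)
    cnt=max(cv2.findContours(m,0,1)[0],key=cv2.contourArea); m=cv2.drawContours(m*0,[cnt],-1,1,-1)
    b=cv2.morphologyEx(m,cv2.MORPH_OPEN,cv2.getStructuringElement(2,(45,45)))
    (cx,cy),rad=cv2.minEnclosingCircle(max(cv2.findContours(b,0,1)[0],key=cv2.contourArea))
    ys,xs=np.nonzero(m); R=np.hypot(xs-cx,ys-cy); q=R>D[k-1]/2000/s+16
    pts=np.c_[xs[q],ys[q]].astype(np.float32)
    vx,vy,px,py=cv2.fitLine(pts,cv2.DIST_L2,0,.01,.01).ravel()
    if (px-cx)*vx+(py-cy)*vy<0: vx,vy=-vx,-vy
    t=((pts-[px,py])@[vx,vy]); wid=len(t)/(t.max()-t.min())
    tip=np.array([px,py])+np.percentile(t,99.7)*np.array([vx,vy])
    c2=tip-np.array([vx,vy])*.102/s
    if tag: cv2.imwrite(tag,cv2.cvtColor(im,4)*(1-m[...,None]//2) if 0 else np.hstack([im[:,:,::-1],cv2.cvtColor(m*255,8)]))
    w=lambda p:np.round(np.array([x-r,y-r])+np.array(p)*s,4)
    print(k,'circ',w((cx,cy)),'d',round(2000*rad*s,1),'tip',w(tip),'c_tip',w(c2),'ang',round(np.degrees(np.arctan2(vy,vx)),1),'wid',round(wid*s*1000,1))
E
python3 - <<'E'
from h import *
T=load('top0');S=load('scene0')
# crop coords ->px
px=[(140+410/2.6,130+265/2.6),(140+705/2.6,130+330/2.6),(140+133/2.6,130+330/2.6),(140+573/2.6,130+290/2.6)]
for k,p in enumerate(px,1):
    g=ray(T,p,H[k-1]/1000)[0]
    cup(T,k,g[0],g[1],tag=f'pics/m{k}t.png');cup(S,k,g[0],g[1],tag=f'pics/m{k}s.png')
# mat
for c in(T,S):
    im=rect(c,.074,.35,.75,-.25,.15); hsv=cv2.cvtColor(im,cv2.COLOR_RGB2HSV)
    print([ray(c,p,.074)[0][:2] for p in ([(140+481/2.6,130+101/2.6)] if c is T else [(130+245/2.6,120+308/2.6)])])
    cv2.imwrite(f'pics/mat{"T" if c is T else "S"}.png',im[:,:,::-1][::2,::2])
E
python3 -c "
import cv2,numpy as np
print()
a=np.vstack([np.hstack([cv2.resize(cv2.imread(f'pics/m{k}{v}.png'),(400,200)) for v in 'ts']) for k in (1,2,3)]);cv2.imwrite('pics/mm.png',a)
b=np.hstack([cv2.imread('pics/matT.png'),cv2.imread('pics/matS.png')]);cv2.imwrite('pics/mat.png',b)"
```

```text
1 circ [0.4985 0.0117] d 94.3 tip [0.4127 0.0578] c_tip [0.5037 0.0117] ang 153.1 wid 8.5
1 circ [0.5107 0.0144] d 109.1 tip [0.4139 0.0563] c_tip [0.5045 0.0094] ang 152.6 wid 8.5
2 circ [ 0.4272 -0.2998] d 82.7 tip [ 0.3395 -0.2589] c_tip [ 0.4296 -0.3067] ang 152.0 wid 10.9
2 circ [ 0.4409 -0.2953] d 102.0 tip [ 0.3408 -0.2798] c_tip [ 0.4426 -0.2859] ang 176.6 wid 7.0
3 circ [0.4283 0.3045] d 59.8 tip [0.3302 0.3177] c_tip [0.4318 0.3086] ang 174.9 wid 9.3
3 circ [0.4422 0.3078] d 84.5 tip [0.331  0.3149] c_tip [0.4327 0.307 ] ang 175.6 wid 5.5
4 circ [ 0.4665 -0.1585] d 45.2 tip [ 0.382  -0.1147] c_tip [ 0.4717 -0.1633] ang 151.6 wid 9.0
4 circ [ 0.4865 -0.1525] d 73.9 tip [ 0.3813 -0.1291] c_tip [ 0.4812 -0.1497] ang 168.4 wid 9.2
[array([ 0.66868792, -0.06567716])]
[array([ 0.67075845, -0.06403526])]
```

View pics/mm.png

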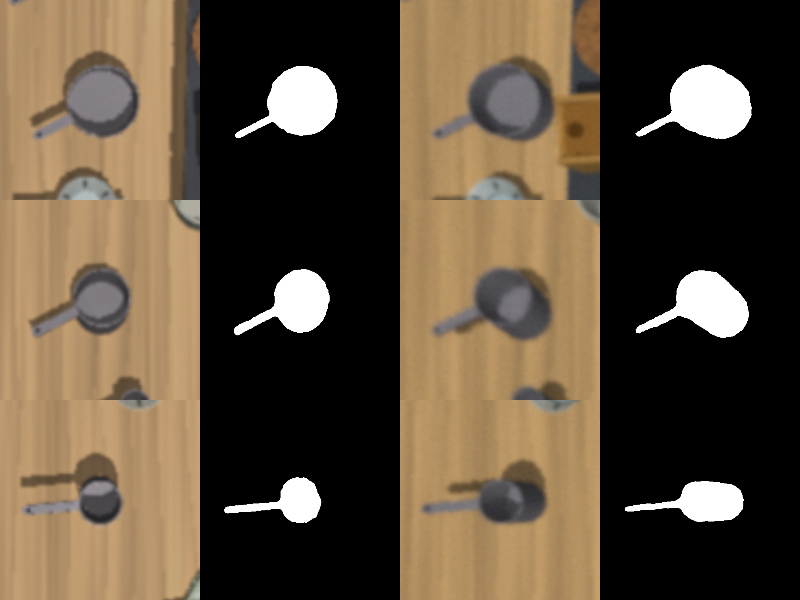

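View pics/mat.png

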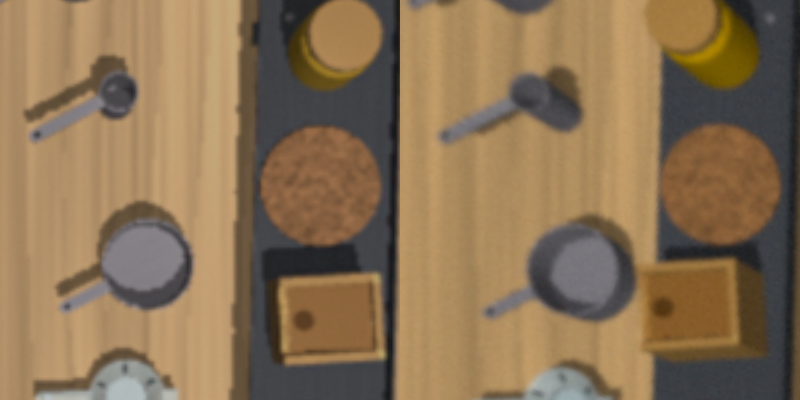

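```bash
cat >> h.py <<'E'
def to(x,y,z,yaw):
    from scipy.spatial.transform import Rotation as Ro
    o=get_obs(); R=Ro.from_euler('xyz',o['tcp_rot'],degrees=True)
    T=Ro.from_euler('xyz',[-90,0,yaw],degrees=True)
    print('t',round(o['time'],2),'pos',np.round(o['ee_pos'],4),'rot',np.round(o['tcp_rot'],1),'q6',round(o['q'][5],1),'open',round(o['opening'],4),'F',np.round(o['wrist_force'],1))
    print('turn',np.round((R.inv()*T).as_rotvec(degrees=True),1),'shift',np.round(R.inv().apply(np.array([x,y,z])-o['ee_pos']),4))
def grasp(cx,cy,ang,r=.078):
    a=np.radians(ang); return cx+r*np.cos(a),cy+r*np.sin(a)
E
python3 - <<'E'
from h import *
x,y=grasp(.499,.012,152.8);print(x,y);to(x,y,.12,62.8)
E
```

```text
0.4296255228832788 0.04765363831057813
t 0.1 pos [0.1879 0.5167 0.2307] rot [-90.    0.1  70. ] q6 90.0 open 0.0853 F [-1.4  0.4 -0.3]
turn [ 0.   7.2 -0.1] shift [-0.358   0.1111 -0.3875]
```

play_rows --moves '[[[0, 7.2, 0], [-0.358, 0.05, -0.3875], 50], [[0, 7.2, 0], [-0.358, 0.05, -0.3875], 50], [[0, 7.2, 0], [-0.358, 0.05, -0.3875], 50], [[0, 7.2, 0], [-0.358, 0.05, -0.3875], 50], [[0, 7.2, 0], [-0.358, 0.05, -0.3875], 50]]' --grip_force 80

```text
time: 0.6
ee_pos: [0.3023, 0.2939, 0.2072]
tcp_rot: [-90.0, 0.0, 62.9]
wrist_force: [1.7, -0.2, 0.7]
opening: 0.0427
```

Run:
```python
from h import *
x,y=grasp(.499,.012,152.8);to(x,y,.12,62.8)
```

```text
t 0.6 pos [0.3023 0.2939 0.2072] rot [-90.    0.   62.9] q6 71.3 open 0.0427 F [ 1.7 -0.2  0.7]
turn [ 0.   0.1 -0. ] shift [-0.161   0.0873 -0.2256]
```

play_rows --moves '[[[0, 0, 0], [-0.161, 0.08, -0.2256], 50], [[0, 0, 0], [-0.161, 0.08, -0.2256], 50], [[0, 0, 0], [-0.161, 0.08, -0.2256], 50], [[0, 0, 0], [-0.161, 0.08, -0.2256], 50], [[0, 0, 0], [-0.161, 0.08, -0.2256], 50]]'

```text
time: 1.1
ee_pos: [0.4126, 0.0802, 0.1378]
tcp_rot: [-90.0, -0.0, 62.8]
wrist_force: [1.1, 0.6, -0.1]
opening: 0.0428
```

Run:
```python
from h import *
x,y=grasp(.499,.012,152.8);to(x,y,.0205,62.8)
```

```text
t 1.1 pos [0.4126 0.0802 0.1378] rot [-90.   -0.   62.8] q6 38.2 open 0.0428 F [ 1.1  0.6 -0.1]
turn [0. 0. 0.] shift [-0.0212  0.1173 -0.03  ]
```

Align above first, then look before descending.

play_rows --moves '[[[0, 0, 0], [-0.0212, 0.03, -0.03], 50], [[0, 0, 0], [-0.0212, 0.05, -0.03], 50], [[0, 0, 0], [-0.0212, 0.05, -0.03], 50], [[0, 0, 0], [-0.0212, 0.05, -0.03], 50], [[0, 0, 0], [-0.0212, 0.05, -0.03], 50]]'

```text
time: 1.6
ee_pos: [0.4296, 0.0504, 0.0897]
tcp_rot: [-90.1, -0.1, 62.9]
wrist_force: [-0.8, 0.4, -0.2]
opening: 0.0425
```

Run:
```python
from h import *
x,y=grasp(.499,.012,152.8);to(x,y,.0205,62.8)
for n in('top','scene'):
    c=snap(n,n+'1'); p=proj(c,[[x,y,.0375]])[0].astype(int); a=c['img'][p[1]-60:p[1]+60,p[0]-60:p[0]+60,::-1]
    cv2.imwrite(f'pics/{n}1c.png',cv2.resize(a,(380,380),interpolation=2))
cv2.imwrite('pics/v1.png',np.hstack([cv2.imread('pics/top1c.png'),cv2.imread('pics/scene1c.png')]))
```

```text
t 1.6 pos [0.4296 0.0504 0.0897] rot [-90.1  -0.1  62.9] q6 33.8 open 0.0425 F [-0.8  0.4 -0.2]
turn [0.1 0.1 0.1] shift [-0.0025  0.0692 -0.0012]
```

View pics/v1.png

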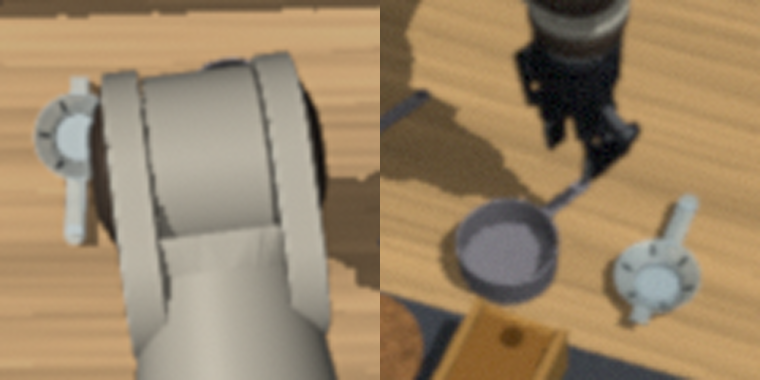

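play_rows --moves '[[[0, 0, 0], [-0.001, 0.035, -0.001], 50], [[0, 0, 0], [-0.001, 0.069, -0.001], 50], [[0, 0, 0], [-0.001, 0.069, -0.001], 50], [[0, 0, 0], [-0.001, 0.069, -0.001], 50], [[0, 0, 0], [-0.001, 0.069, -0.001], 50]]'

```text
time: 2.2
ee_pos: [0.4308, 0.0487, 0.0215]
tcp_rot: [-90.1, -0.1, 62.8]
wrist_force: [0.6, 0.3, 0.4]
opening: 0.0426
```

Run:
```python
from h import *
x,y=grasp(.499,.012,152.8);to(x,y,.0205,62.8)
for n in ('scene',):
    c=snap(n,n+'2'); p=proj(c,[[x,y,.0375]])[0].astype(int); a=c['img'][p[1]-60:p[1]+60,p[0]-60:p[0]+60,::-1]
    cv2.imwrite(f'pics/{n}2c.png',cv2.resize(a,(600,600),interpolation=2))
```

```text
t 2.2 pos [0.4308 0.0487 0.0215] rot [-90.1  -0.1  62.8] q6 33.6 open 0.0426 F [0.6 0.3 0.4]
turn [0.1 0.  0.1] shift [-0.0015  0.001   0.0006]
```

View pics/scene2c.png

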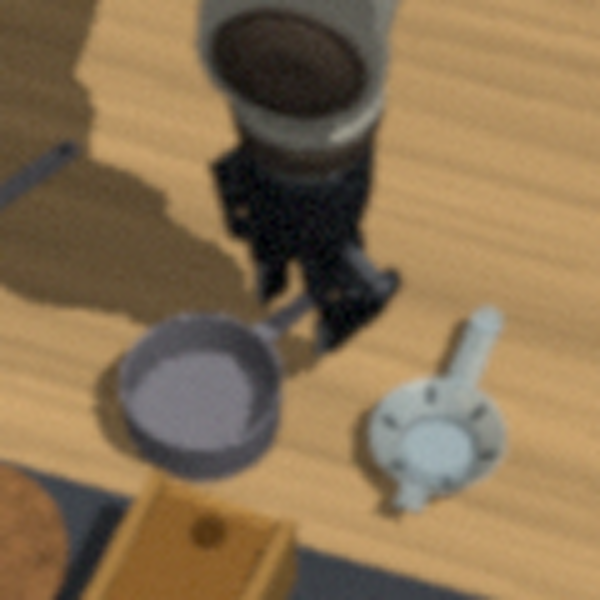

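Handle lies between the fingers. Close.

play_rows --moves '[[[0, 0, 0], [0, 0.001, 0], 25], [[0, 0, 0], [0, 0.001, 0], 12], [[0, 0, 0], [0, 0.001, 0], 5], [[0, 0, 0], [0, 0.001, 0], 5], [[0, 0, 0], [0, 0.001, 0], 5]]'

```text
time: 2.75
ee_pos: [0.4299, 0.0484, 0.0189]
tcp_rot: [-90.0, -0.0, 62.8]
wrist_force: [-2.4, 1.6, 6.7]
opening: 0.0107
```

play_rows --moves '[[[0, 0, 0], [0, 0, 0], 5], [[0, 0, 0], [0, 0, 0], 5], [[0, 0, 0], [0, -0.01, 0], 5], [[0, 0, 0], [0, -0.02, 0], 5], [[0, 0, 0], [0, -0.03, 0], 5]]'

```text
time: 3.25
ee_pos: [0.4297, 0.0483, 0.0494]
tcp_rot: [-90.0, -0.0, 62.8]
wrist_force: [0.6, 0.2, -0.1]
opening: 0.0105
```

play_rows --moves '[[[0, 0, 0], [0, -0.03, 0], 5], [[0, 0, 0], [0, -0.06, 0], 5], [[0, 0, 0], [0, -0.09, 0], 5], [[0, 0, 0], [0, -0.1, 0], 5], [[0, 0, 0], [0, -0.1, 0], 5]]'

```text
time: 3.75
ee_pos: [0.4305, 0.0484, 0.1498]
tcp_rot: [-90.1, -0.1, 62.8]
wrist_force: [0.1, 0.3, -1.9]
opening: 0.0107
```

Run:
```python
from h import *
x,y=grasp(.6705,-.0655,152.8);to(x,y,.16,62.8)
for n in ('scene','top'):
    c=snap(n,n+'3'); p=proj(c,get_obs()['ee_pos'])[0].astype(int); a=c['img'][p[1]-80:p[1]+80,p[0]-80:p[0]+80,::-1]
    cv2.imwrite(f'pics/{n}3c.png',cv2.resize(a,(400,400),interpolation=2))
cv2.imwrite('pics/v3.png',np.hstack([cv2.imread('pics/top3c.png'),cv2.imread('pics/scene3c.png')]))
```

```text
t 3.75 pos [0.4305 0.0484 0.1498] rot [-90.1  -0.1  62.8] q6 33.6 open 0.0107 F [ 0.1  0.3 -1.9]
turn [0.1 0.  0.1] shift [ 0.0084 -0.0097 -0.1876]
```

View pics/v3.png

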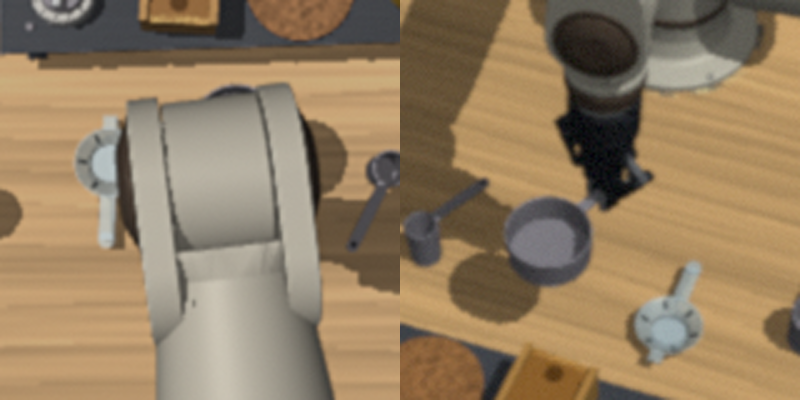

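```bash
cat >> h.py <<'E'
def rim(c,k,x,y,z,lo=0,tag=None,crop=.012):
    """rim centre from far edge and lateral extents, plan view at rim height z; guess x,y"""
    s=.0005;r=.1; im=rect(c,z,x-r,x+r,y-r,y+r); m=steel(im)*(im.max(2)>lo).astype(np.uint8)
    cam=c['world_from_camera'][:3,3]; v=np.array([x,y])-cam[:2]; v/=np.linalg.norm(v); u=np.array([-v[1],v[0]])
    m=cv2.morphologyEx(m,cv2.MORPH_OPEN,cv2.getStructuringElement(2,(39,39)))
    ys,xs=np.nonzero(m); P=np.c_[xs,ys]*s-r; Rr=D[k-1]/2000
    P=P[(np.abs(P@u)<Rr+crop)&(P@v<Rr+crop)&(P@v>-Rr-.06)]
    a=P@u;b=P@v; 
    res=np.array([x,y])+u*(a.max()+a.min())/2+v*(b.max()-Rr)
    print(k,'rim',np.round(res,4),'width',round((a.max()-a.min())*1000,1))
    if tag: cv2.imwrite(tag,np.hstack([im[:,:,::-1],cv2.cvtColor(m*255,8)]))
    return res
E
python3 - <<'E'
from h import *
S=load('scene0');T=load('top0')
for c in(S,T):
  for k,(x,y) in enumerate([(.499,.012),(.427,-.304),(.428,.305),(.4675,-.161)],1): rim(c,k,x,y,H[k-1]/1000)
S=load('scene3')
rim(S,1,.5,.012,.1703,lo=50,tag='pics/r3.png')
E
```

```text
1 rim [0.5045 0.0109] width 89.5
2 rim [ 0.4301 -0.3027] width 74.2
3 rim [0.429  0.3062] width 53.6
4 rim [ 0.472  -0.1608] width 37.9
1 rim [0.4979 0.0131] width 90.2
2 rim [ 0.4268 -0.303 ] width 72.6
3 rim [0.4274 0.3047] width 55.5
4 rim [ 0.468  -0.1602] width 36.2
1 rim [0.5051 0.0118] width 89.1
```

View pics/r3.png

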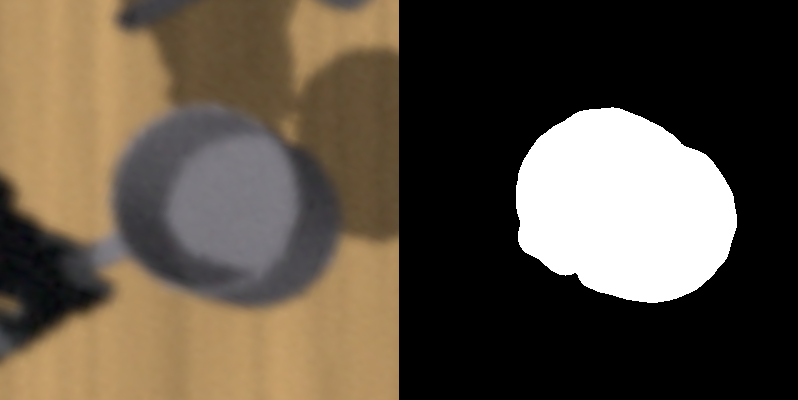

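Run:
```python
from h import *
x,y=grasp(.6705,-.0655,152.8,.0795);to(x,y,.175,62.8)
```

```text
t 3.85 pos [0.4293 0.0483 0.1473] rot [-89.9   0.   62.8] q6 33.6 open 0.0108 F [ 0.  -0.3 -1.1]
turn [-0.1  0.  -0. ] shift [ 0.009  -0.0278 -0.187 ]
```

play_rows --moves '[[[0, 0, 0], [0, -0.02, -0.03], 5], [[0, 0, 0], [0.005, -0.028, -0.07], 5], [[0, 0, 0], [0.008, -0.028, -0.11], 5], [[0, 0, 0], [0.008, -0.028, -0.15], 5], [[0, 0, 0], [0.008, -0.028, -0.187], 5]]'

```text
time: 4.35
ee_pos: [0.6005, -0.0308, 0.174]
tcp_rot: [-89.9, 0.1, 62.8]
wrist_force: [-0.4, 0.1, -0.8]
opening: 0.0109
```

play_rows --moves '[[[0, 0, 0], [0, 0, 0], 5], [[0, 0, 0], [0, 0, 0], 5], [[0, 0, 0], [0, 0, 0], 5], [[0, 0, 0], [0, 0.02, 0], 5], [[0, 0, 0], [0, 0.04, 0], 5]]'

```text
time: 4.85
ee_pos: [0.5992, -0.0294, 0.1368]
tcp_rot: [-90.1, -0.0, 62.9]
wrist_force: [-0.2, -0.5, -1.2]
opening: 0.0108
```

Run:
```python
from h import *
x,y=grasp(.6705,-.0655,152.8,.0795);to(x,y,.0935,62.8)
for n in ('scene','top'):
    c=snap(n,n+'4'); p=proj(c,[.65,-.06,.1])[0].astype(int); a=c['img'][p[1]-80:p[1]+80,p[0]-80:p[0]+80,::-1]
    cv2.imwrite(f'pics/{n}4c.png',cv2.resize(a,(400,400),interpolation=2))
cv2.imwrite('pics/v4.png',np.hstack([cv2.imread('pics/top4c.png'),cv2.imread('pics/scene4c.png')]))
```

```text
t 4.85 pos [ 0.5992 -0.0294  0.1368] rot [-90.1  -0.   62.9] q6 24.3 open 0.0108 F [-0.2 -0.5 -1.2]
turn [0.1 0.1 0. ] shift [ 0.0004  0.0433 -0.0003]
```

View pics/v4.png

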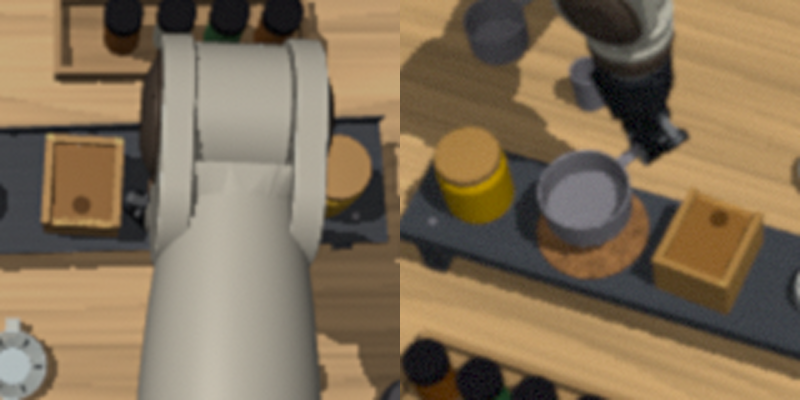

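play_rows --moves '[[[0, 0, 0], [0, 0.02, 0], 5], [[0, 0, 0], [0, 0.035, 0], 5], [[0, 0, 0], [0, 0.038, 0], 5], [[0, 0, 0], [0, 0.04, 0], 5], [[0, 0, 0], [0, 0.041, 0], 5]]'

```text
time: 5.45
ee_pos: [0.5999, -0.0299, 0.0961]
tcp_rot: [-90.0, -0.0, 62.8]
wrist_force: [-0.2, 0.1, -0.9]
opening: 0.0107
```

play_rows --moves '[[[0, 0, 0], [0, 0.001, 0], 5], [[0, 0, 0], [0, 0.002, 0], 5], [[0, 0, 0], [0, 0.003, 0], 5], [[0, 0, 0], [0, 0.003, 0], 5], [[0, 0, 0], [0, 0.003, 0], 5]]'

```text
time: 5.95
ee_pos: [0.5998, -0.0299, 0.0932]
tcp_rot: [-90.0, -0.0, 62.8]
wrist_force: [-3.2, 0.8, 6.4]
opening: 0.0107
```

Run:
```python
from h import *
x,y=grasp(.6705,-.0655,152.8,.0795);to(x,y,.0935,62.8)
for n in ('scene',):
    c=snap(n,n+'5'); p=proj(c,[.65,-.06,.1])[0].astype(int); a=c['img'][p[1]-80:p[1]+80,p[0]-80:p[0]+80,::-1]
    cv2.imwrite(f'pics/{n}5c.png',cv2.resize(a,(600,600),interpolation=2))
```

```text
t 5.95 pos [ 0.5998 -0.0299  0.0932] rot [-90.   -0.   62.8] q6 24.3 open 0.0107 F [-3.2  0.8  6.4]
turn [0. 0. 0.] shift [ 0.0007 -0.0003  0.0003]
```

View pics/scene5c.png

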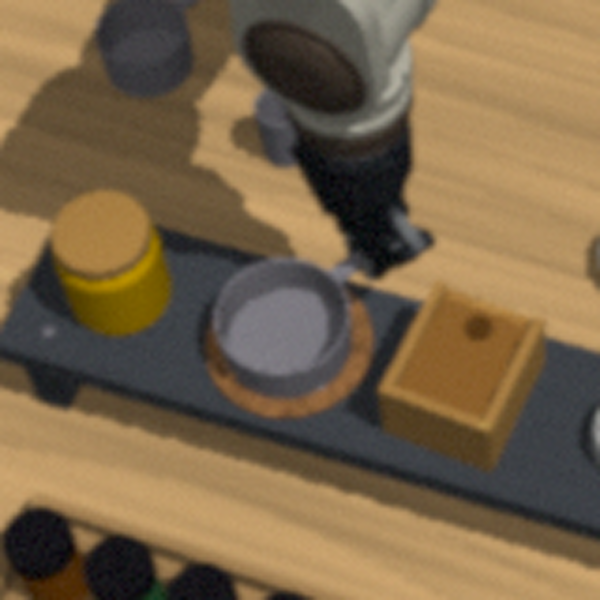

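play_rows --moves '[[[0, 0, 0], [0, -0.002, 0], 20], [[0, 0, 0], [0, -0.002, 0], 30], [[0, 0, 0], [0, -0.002, 0], 30], [[0, 0, 0], [0, -0.002, 0], 30], [[0, 0, 0], [0, -0.002, 0], 30]]'

```text
time: 6.5
ee_pos: [0.5996, -0.03, 0.0942]
tcp_rot: [-90.0, 0.0, 62.8]
wrist_force: [0.6, -0.4, -0.2]
opening: 0.0255
```

play_rows --moves '[[[0, 0, 0], [0, -0.03, 0], 30], [[0, 0, 0], [0, -0.06, 0], 30], [[0, 0, 0], [0, -0.1, 0], 30], [[0, 0, 0], [0, -0.1, 0.03], 30], [[0, 0, 0], [0, -0.1, 0.08], 30]]'

```text
time: 7.0
ee_pos: [0.5297, 0.0062, 0.195]
tcp_rot: [-90.1, -0.1, 62.7]
wrist_force: [-1.2, 0.9, -0.3]
opening: 0.0256
```

Run:
```python
from h import *
x,y=grasp(.427,-.304,151.5);to(x,y,.19,61.5)
for n in ('scene',):
    c=snap(n,n+'6'); rim(c,1,.6705,-.0655,.114,tag='pics/r6.png')
    im=rect(c,.074,.57,.77,-.165,.035); cv2.imwrite('pics/r6b.png',np.hstack([im[:,:,::-1],rect(c,.114,.57,.77,-.165,.035)[:,:,::-1]]))
```

```text
t 7.0 pos [0.5297 0.0062 0.195 ] rot [-90.1  -0.1  62.7] q6 28.0 open 0.0256 F [-1.2  0.9 -0.3]
turn [0.1 1.2 0.1] shift [-0.3211  0.0046  0.0271]
1 rim [ 0.6606 -0.0721] width 119.0
```

View pics/r6b.png

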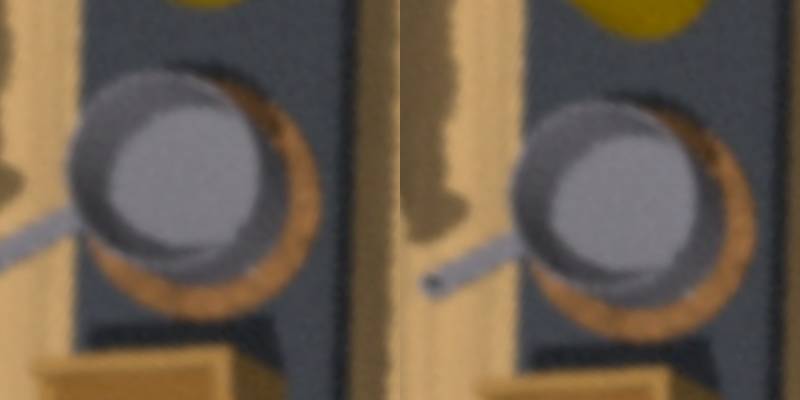

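play_rows --moves '[[[0, 0.2, 0], [-0.321, 0, 0.027], 50], [[0, 0.2, 0], [-0.321, 0, 0.027], 50], [[0, 0.2, 0], [-0.321, 0, 0.027], 50], [[0, 0.2, 0], [-0.321, 0, 0.027], 50], [[0, 0.2, 0], [-0.321, 0, 0.027], 50]]'

```text
time: 7.55
ee_pos: [0.3947, -0.2067, 0.1945]
tcp_rot: [-90.0, 0.0, 62.6]
wrist_force: [0.9, -0.4, -0.5]
opening: 0.0426
```

Run:
```python
from h import *
x,y=grasp(.427,-.3035,152.5);to(x,y,.08,62.5)
```

```text
t 7.55 pos [ 0.3947 -0.2067  0.1945] rot [-90.    0.   62.6] q6 -0.3 open 0.0426 F [ 0.9 -0.4 -0.5]
turn [ 0.   0.1 -0. ] shift [-0.0709  0.1145  0.0049]
```

play_rows --moves '[[[0, 0, 0], [-0.071, 0.0, 0.005], 50], [[0, 0, 0], [-0.071, 0.03, 0.005], 50], [[0, 0, 0], [-0.071, 0.07, 0.005], 50], [[0, 0, 0], [-0.071, 0.1, 0.005], 50], [[0, 0, 0], [-0.071, 0.1, 0.005], 50]]'

```text
time: 8.05
ee_pos: [0.3568, -0.2651, 0.0907]
tcp_rot: [-89.6, -0.1, 62.6]
wrist_force: [-0.2, 1.0, -0.5]
opening: 0.0425
```

Run:
```python
from h import *
x,y=grasp(.427,-.3035,152.5);to(x,y,.0275,62.5)
T=snap('top','top7');rim(T,1,.672,-.0665,.114,tag='pics/r7t.png')
for n in ('scene',):
    c=snap(n,n+'7'); p=proj(c,[x,y,.05])[0].astype(int); a=c['img'][p[1]-60:p[1]+60,p[0]-60:p[0]+60,::-1]
    cv2.imwrite(f'pics/{n}7c.png',np.hstack([cv2.resize(a,(400,400),interpolation=2),cv2.imread('pics/r7t.png')[:,:400]]))
```

```text
t 8.05 pos [ 0.3568 -0.2651  0.0907] rot [-89.6  -0.1  62.6] q6 -9.2 open 0.0425 F [-0.2  1.  -0.5]
turn [-0.4  0.1  0.1] shift [-0.0018  0.0632 -0.0024]
1 rim [ 0.6827 -0.0718] width 119.0
```

View pics/scene7c.png

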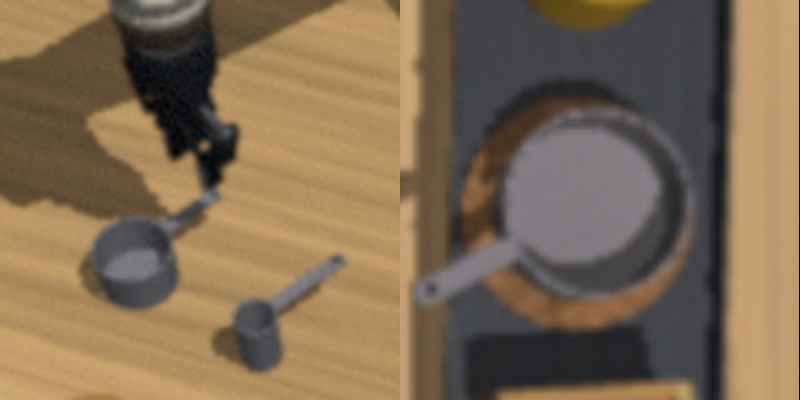

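play_rows --moves '[[[0, 0, 0], [-0.001, 0.03, -0.001], 50], [[0, 0, 0], [-0.001, 0.062, -0.001], 50], [[0, 0, 0], [-0.001, 0.062, -0.001], 50], [[0, 0, 0], [-0.001, 0.062, -0.001], 50], [[0, 0, 0], [-0.001, 0.062, -0.001], 50]]'

```text
time: 8.65
ee_pos: [0.3606, -0.2683, 0.035]
tcp_rot: [-90.2, 0.0, 62.6]
wrist_force: [0.4, 0.1, 0.4]
opening: 0.0426
```

Run:
```python
from h import *
x,y=grasp(.427,-.3035,152.5);to(x,y,.0275,62.5)
for n in ('scene',):
    c=snap(n,n+'8'); p=proj(c,[x,y,.05])[0].astype(int); a=c['img'][p[1]-60:p[1]+60,p[0]-60:p[0]+60,::-1]
    cv2.imwrite(f'pics/{n}8c.png',cv2.resize(a,(600,600),interpolation=2))
```

```text
t 8.65 pos [ 0.3606 -0.2683  0.035 ] rot [-90.2   0.   62.6] q6 -9.3 open 0.0426 F [0.4 0.1 0.4]
turn [ 0.2  0.1 -0. ] shift [-0.0005  0.0075  0.0029]
```

View pics/scene8c.png

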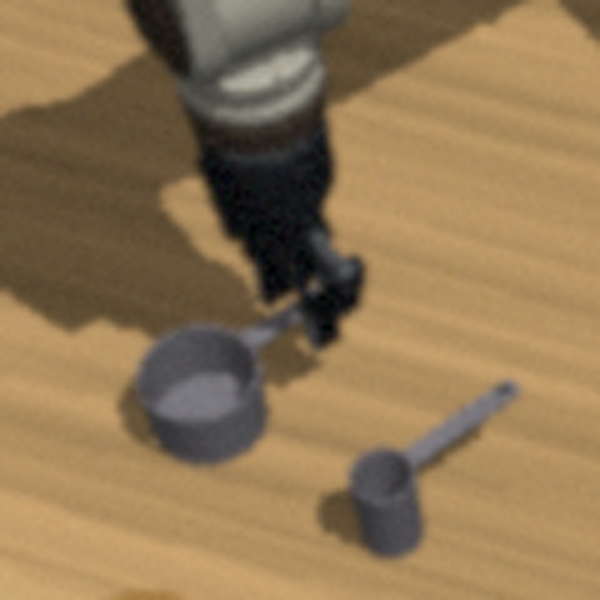

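play_rows --moves '[[[0, 0, 0], [0, 0.007, 0.002], 45], [[0, 0, 0], [0, 0.007, 0.002], 40], [[0, 0, 0], [0, 0.007, 0.002], 20], [[0, 0, 0], [0, 0.007, 0.002], 5], [[0, 0, 0], [0, 0.007, 0.002], 5]]'

```text
time: 9.2
ee_pos: [0.3577, -0.2667, 0.0256]
tcp_rot: [-90.0, -0.0, 62.6]
wrist_force: [-0.3, 0.5, 1.3]
opening: 0.0109
```

play_rows --moves '[[[0, 0, 0], [0, 0, 0], 5], [[0, 0, 0], [0, 0, 0], 5], [[0, 0, 0], [0, 0, 0], 5], [[0, 0, 0], [0, 0, 0], 5], [[0, 0, 0], [0, 0, 0], 5]]'

```text
time: 9.7
ee_pos: [0.3576, -0.2666, 0.0254]
tcp_rot: [-90.0, 0.0, 62.6]
wrist_force: [-1.1, 0.9, 3.3]
opening: 0.0105
```

play_rows --moves '[[[0, 0, 0], [0, -0.02, 0], 5], [[0, 0, 0], [0, -0.05, 0], 5], [[0, 0, 0], [0, -0.1, 0], 5], [[0, 0, 0], [0, -0.13, 0], 5], [[0, 0, 0], [0, -0.13, 0], 5]]'

```text
time: 10.2
ee_pos: [0.359, -0.2677, 0.1595]
tcp_rot: [-90.4, 0.1, 62.6]
wrist_force: [0.1, -0.1, -0.4]
opening: 0.0109
```

play_rows --moves '[[[0, 0, 0], [0, -0.01, 0], 5], [[0, 0, 0], [0, -0.01, 0], 5], [[0, 0, 0], [0, -0.01, 0], 5], [[0, 0, 0], [0, -0.01, 0], 5], [[0, 0, 0], [0, -0.01, 0], 5]]'

```text
time: 10.7
ee_pos: [0.3573, -0.2664, 0.1646]
tcp_rot: [-89.9, -0.0, 62.6]
wrist_force: [0.9, -0.5, -0.8]
opening: 0.0109
```

Run:
```python
from h import *
o=get_obs()['ee_pos']; cx,cy=grasp(o[0],o[1],152.5-180); print(cx,cy)
for n in ('scene',):
    c=snap(n,n+'9'); 
    z=o[2]+.0205
    rim(c,2,cx,cy,z,lo=50,tag='pics/r9.png')
o=get_obs();print(o['ee_pos'],o['tcp_rot'],o['opening'])
```

```text
0.42651321566164163 -0.3024557432616223
2 rim [ 0.4322 -0.3016] width 72.3
[ 0.35735676 -0.26649216  0.16477111] [-8.99427554e+01 -7.81320863e-03  6.26131093e+01] 0.010993038357868867
```

View pics/r9.png

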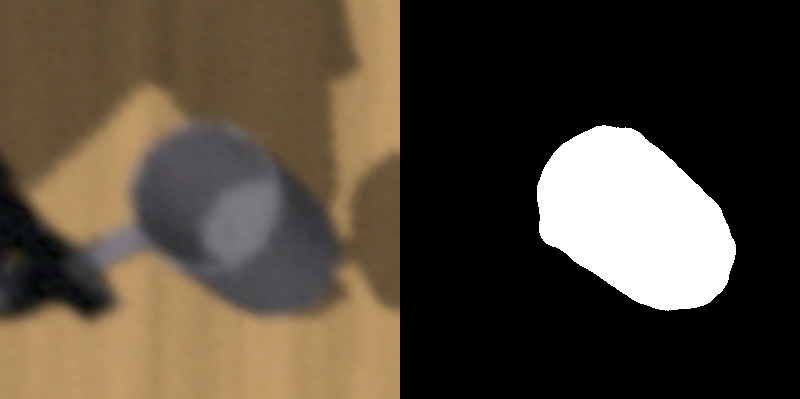

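Run:
```python
from h import *
x,y=grasp(.6708,-.065,200,.080);print(x,y);to(x,y,.21,110)
```

```text
0.5956245903371273 -0.0923616114660535
t 10.75 pos [ 0.3574 -0.2665  0.1648] rot [-89.9  -0.   62.6] q6 -9.3 open 0.011 F [ 0.3 -0.1 -1.3]
turn [ -0.1 -47.4   0. ] shift [ 0.2642 -0.0453 -0.1314]
```

play_rows --moves '[[[0, -8, 0], [0, -0.045, 0], 5], [[0, -16, 0], [0.05, -0.045, -0.02], 5], [[0, -24, 0], [0.1, -0.045, -0.05], 5], [[0, -32, 0], [0.15, -0.045, -0.08], 5], [[0, -40, 0], [0.19, -0.045, -0.1], 5]]'

```text
time: 11.25
ee_pos: [0.5229, -0.1513, 0.2102]
tcp_rot: [-90.0, 0.0, 102.9]
wrist_force: [0.3, -1.0, -1.2]
opening: 0.0112
```

Run:
```python
from h import *
x,y=grasp(.6708,-.065,200,.080);to(x,y,.18,110)
```

```text
t 11.25 pos [ 0.5229 -0.1513  0.2102] rot [-90.    0.  102.9] q6 -29.1 open 0.0112 F [ 0.3 -1.  -1.2]
turn [ 0.  -7.1 -0. ] shift [ 0.0412  0.0302 -0.0841]
```

play_rows --moves '[[[0, -7, 0], [0.02, 0, -0.04], 5], [[0, -7, 0], [0.041, 0, -0.084], 5], [[0, -7, 0], [0.041, 0.01, -0.084], 5], [[0, -7, 0], [0.041, 0.03, -0.084], 5], [[0, -7, 0], [0.041, 0.03, -0.084], 5]]'

```text
time: 11.75
ee_pos: [0.5933, -0.0938, 0.1771]
tcp_rot: [-89.7, -0.1, 109.6]
wrist_force: [-0.9, -0.3, -1.5]
opening: 0.0107
```

play_rows --moves '[[[0, 0, 0], [0, 0.01, 0], 5], [[0, 0, 0], [0, 0.02, 0], 5], [[0, 0, 0], [0, 0.02, 0], 5], [[0, 0, 0], [0, 0.02, 0], 5], [[0, 0, 0], [0, 0.02, 0], 5]]'

```text
time: 12.25
ee_pos: [0.5945, -0.0944, 0.1611]
tcp_rot: [-90.0, 0.0, 109.6]
wrist_force: [-0.1, -0.6, -1.8]
opening: 0.0108
```

Run:
```python
from h import *
x,y=grasp(.6708,-.065,200,.080);to(x,y,.1025,110)
o=get_obs()['ee_pos']
c=snap('scene','scene10'); z=o[2]+.0215
im=rect(c,z,.57,.77,-.165,.035);p=proj(c,[.65,-.06,.1])[0].astype(int); a=c['img'][p[1]-80:p[1]+80,p[0]-80:p[0]+80,::-1]
cv2.imwrite('pics/v10.png',np.hstack([im[:,:,::-1],cv2.resize(a,(400,400),interpolation=2)]))
```

```text
t 12.25 pos [ 0.5945 -0.0944  0.1611] rot [-90.    0.  109.6] q6 -28.6 open 0.0108 F [-0.1 -0.6 -1.8]
turn [ 0.  -0.4 -0. ] shift [ 0.0015  0.0586 -0.0017]
```

View pics/v10.png

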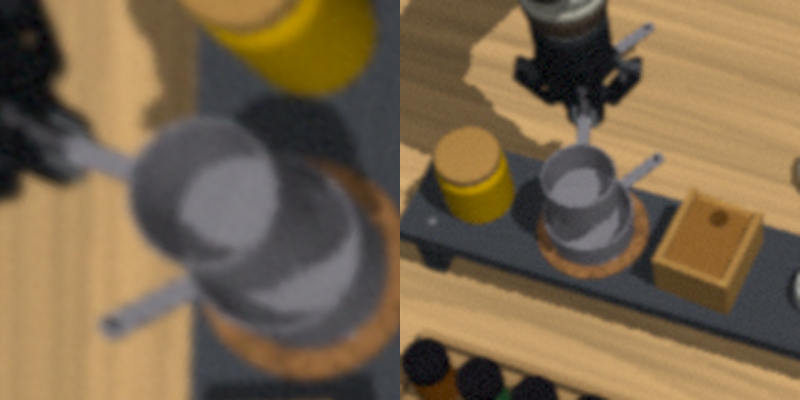

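play_rows --moves '[[[0, 0, 0], [0.002, 0, 0], 5], [[0, 0, 0], [0.002, 0.015, 0], 5], [[0, 0, 0], [0.002, 0.03, 0], 5], [[0, 0, 0], [0.002, 0.045, 0], 5], [[0, 0, 0], [0.002, 0.054, 0], 5]]'

```text
time: 12.8
ee_pos: [0.5927, -0.0921, 0.1036]
tcp_rot: [-89.9, -0.1, 109.6]
wrist_force: [-1.3, 0.0, -1.1]
opening: 0.011
```

play_rows --moves '[[[0, 0, 0], [0, 0, 0], 5], [[0, 0, 0], [0, 0, 0], 5], [[0, 0, 0], [0, 0.001, 0], 5], [[0, 0, 0], [0, 0.002, 0], 5], [[0, 0, 0], [0, 0.003, 0], 5]]'

```text
time: 13.3
ee_pos: [0.5939, -0.0923, 0.1037]
tcp_rot: [-90.0, 0.0, 109.6]
wrist_force: [-0.6, 0.4, -0.5]
opening: 0.0108
```

play_rows --moves '[[[0, 0, 0], [0, 0.001, 0], 5], [[0, 0, 0], [0, 0.002, 0], 5], [[0, 0, 0], [0, 0.002, 0], 5], [[0, 0, 0], [0, 0.002, 0], 5], [[0, 0, 0], [0, 0.002, 0], 5]]'

```text
time: 13.8
ee_pos: [0.5936, -0.0925, 0.1024]
tcp_rot: [-90.0, 0.0, 109.6]
wrist_force: [-5.6, -0.7, 6.7]
opening: 0.011
```

Run:
```python
from h import *
x,y=grasp(.6708,-.065,200,.080);to(x,y,.1025,110)
c=snap('scene','scene11'); z=.127
im=rect(c,z,.57,.77,-.165,.035);p=proj(c,[.65,-.06,.1])[0].astype(int); a=c['img'][p[1]-50:p[1]+50,p[0]-50:p[0]+50,::-1]
cv2.imwrite('pics/v11.png',np.hstack([im[:,:,::-1],cv2.resize(a,(400,400),interpolation=2)]))
```

```text
t 13.8 pos [ 0.5936 -0.0925  0.1024] rot [-90.    0.  109.6] q6 -28.5 open 0.011 F [-5.6 -0.7  6.7]
turn [ 0.  -0.4 -0. ] shift [-0.0006 -0.0001 -0.002 ]
```

View pics/v11.png

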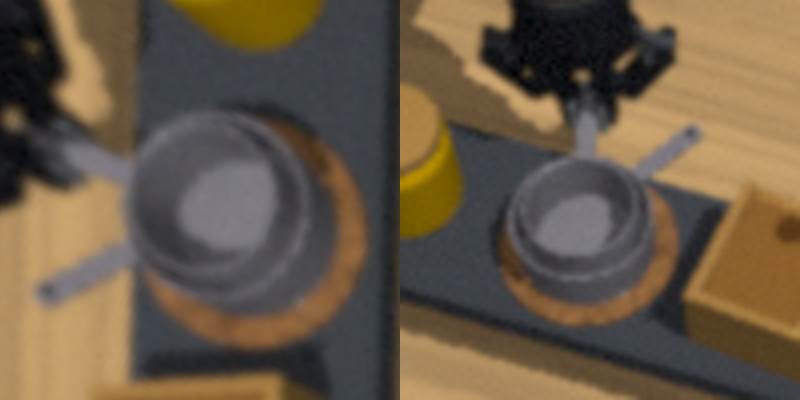

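play_rows --moves '[[[0, 0, 0], [0, -0.002, 0], 15], [[0, 0, 0], [0, -0.002, 0], 28], [[0, 0, 0], [0, -0.002, 0], 28], [[0, 0, 0], [0, -0.002, 0], 28], [[0, 0, 0], [0, -0.002, 0], 28]]'

```text
time: 14.35
ee_pos: [0.5937, -0.0922, 0.1032]
tcp_rot: [-90.0, -0.0, 109.6]
wrist_force: [-0.5, -0.2, -0.2]
opening: 0.0241
```

play_rows --moves '[[[0, 0, 0], [0, -0.02, 0], 28], [[0, 0, 0], [0, -0.05, 0], 28], [[0, 0, 0], [0, -0.09, 0], 28], [[0, 0, 0], [0, -0.1, 0.03], 28], [[0, 0, 0], [0, -0.1, 0.08], 28]]'

```text
time: 14.85
ee_pos: [0.5197, -0.119, 0.2049]
tcp_rot: [-90.2, 0.1, 109.7]
wrist_force: [-0.1, -0.7, 0.6]
opening: 0.0239
```

Run:
```python
from h import *
x,y=grasp(.428,.305,173);print(x,y);to(x,y,.2,83)
c=snap('scene','scene12'); z=.124
im=rect(c,z,.57,.77,-.165,.035);p=proj(c,[.65,-.06,.1])[0].astype(int); a=c['img'][p[1]-50:p[1]+50,p[0]-50:p[0]+50,::-1]
cv2.imwrite('pics/v12.png',np.hstack([im[:,:,::-1],cv2.resize(a,(400,400),interpolation=2)]))
```

```text
0.35058140017197686 0.3145058087856015
t 14.85 pos [ 0.5197 -0.119   0.2049] rot [-9.020e+01  1.000e-01  1.097e+02] q6 -32.6 open 0.0239 F [-0.1 -0.7  0.6]
turn [ 0.2 26.7 -0.1] shift [0.4652 0.0041 0.013 ]
```

View pics/v12.png

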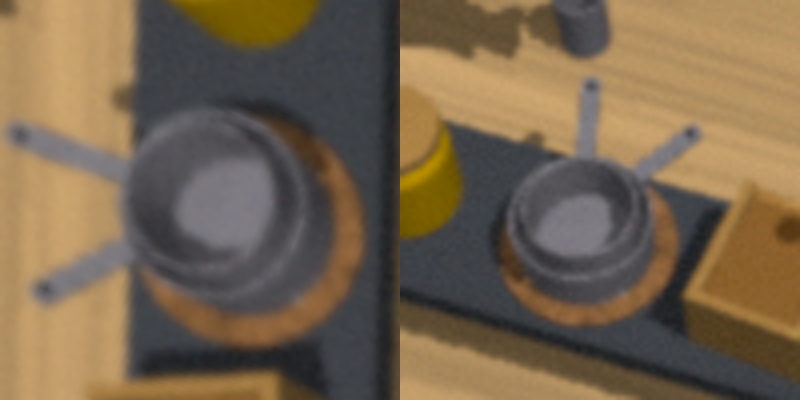

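play_rows --moves '[[[0, 5, 0], [0.465, 0, 0.013], 50], [[0, 10, 0], [0.465, 0, 0.013], 50], [[0, 16, 0], [0.465, 0, 0.013], 50], [[0, 22, 0], [0.465, 0, 0.013], 50], [[0, 26.6, 0], [0.465, 0, 0.013], 50]]'

```text
time: 15.4
ee_pos: [0.4268, 0.1154, 0.2035]
tcp_rot: [-90.0, -0.0, 82.7]
wrist_force: [0.7, 0.6, 0.6]
opening: 0.0428
```

Run:
```python
from h import *
x,y=grasp(.428,.305,173);to(x,y,.1,83)
```

```text
t 15.4 pos [0.4268 0.1154 0.2035] rot [-90.   -0.   82.7] q6 22.4 open 0.0428 F [0.7 0.6 0.6]
turn [ 0.  -0.3  0. ] shift [0.1879 0.1035 0.1008]
```

play_rows --moves '[[[0, -0.3, 0], [0.188, 0, 0.101], 50], [[0, -0.3, 0], [0.188, 0.0, 0.101], 50], [[0, -0.3, 0], [0.188, 0.02, 0.101], 50], [[0, -0.3, 0], [0.188, 0.06, 0.101], 50], [[0, -0.3, 0], [0.188, 0.1, 0.101], 50]]'

```text
time: 15.9
ee_pos: [0.3523, 0.3109, 0.1184]
tcp_rot: [-90.2, -0.2, 83.5]
wrist_force: [0.9, 0.4, -0.7]
opening: 0.0426
```

play_rows --moves '[[[0, 0, 0], [0, 0, 0], 50], [[0, 0, 0], [0, 0, 0], 50], [[0, 0, 0], [0, 0, 0], 50], [[0, 0, 0], [0, 0, 0], 50], [[0, 0, 0], [0, 0, 0], 50]]'

```text
time: 16.4
ee_pos: [0.3536, 0.3072, 0.1188]
tcp_rot: [-90.1, -0.1, 83.2]
wrist_force: [-0.3, -0.0, -0.2]
opening: 0.0423
```

Run:
```python
from h import *
x,y=grasp(.428,.305,173);to(x,y,.0345,83)
for n in ('scene',):
    c=snap(n,n+'13'); p=proj(c,[x,y,.05])[0].astype(int); a=c['img'][p[1]-60:p[1]+60,p[0]-60:p[0]+60,::-1]
    im=rect(c,.054,.33,.53,.205,.405)
    cv2.imwrite(f'pics/{n}13c.png',np.hstack([cv2.resize(a,(400,400),interpolation=2),im[:,:,::-1]]))
```

```text
t 16.4 pos [0.3536 0.3072 0.1188] rot [-90.1  -0.1  83.2] q6 47.7 open 0.0423 F [-0.3 -0.  -0.2]
turn [0.1 0.2 0.1] shift [0.0068 0.0843 0.004 ]
```

View pics/scene13c.png

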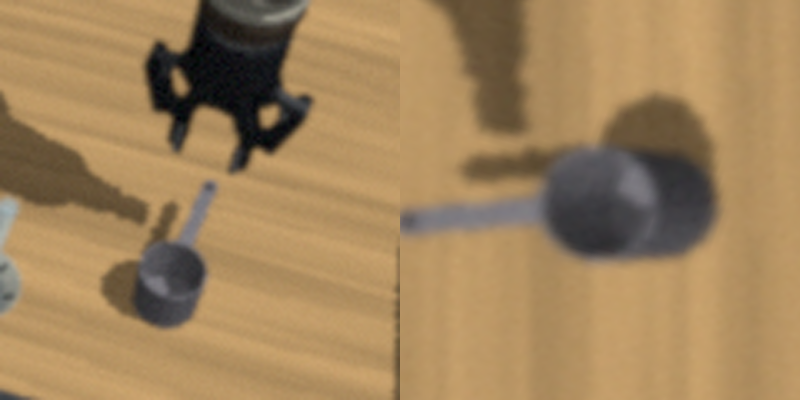

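play_rows --moves '[[[0, -0.5, 0], [0.0068, 0.01, 0.004], 50], [[0, -0.5, 0], [0.0068, 0.03, 0.004], 50], [[0, -0.5, 0], [0.0068, 0.055, 0.004], 50], [[0, -0.5, 0], [0.0068, 0.075, 0.004], 50], [[0, -0.5, 0], [0.0068, 0.078, 0.004], 50]]'

```text
time: 16.95
ee_pos: [0.348, 0.3137, 0.0365]
tcp_rot: [-89.8, 0.2, 83.8]
wrist_force: [-0.9, 0.2, -0.2]
opening: 0.0425
```

play_rows --moves '[[[0, 0, 0], [0, 0, 0], 50], [[0, 0, 0], [0, 0, 0], 50], [[0, 0, 0], [0, 0, 0], 50], [[0, 0, 0], [0, 0, 0], 50], [[0, 0, 0], [0, 0, 0], 50]]'

```text
time: 17.45
ee_pos: [0.3497, 0.3148, 0.0398]
tcp_rot: [-90.0, -0.0, 83.8]
wrist_force: [0.4, -0.2, 0.0]
opening: 0.0429
```

Run:
```python
from h import *
x,y=grasp(.4285,.306,173.7);to(x,y,.0335,83.7)
for n in ('scene',):
    c=snap(n,n+'14'); p=proj(c,[x,y,.05])[0].astype(int); a=c['img'][p[1]-60:p[1]+60,p[0]-60:p[0]+60,::-1]
    cv2.imwrite(f'pics/{n}14c.png',cv2.resize(a,(600,600),interpolation=2))
```

```text
t 17.45 pos [0.3497 0.3148 0.0398] rot [-90.   -0.   83.8] q6 48.2 open 0.0429 F [ 0.4 -0.2  0. ]
turn [0.  0.1 0. ] shift [-0.0001  0.0063 -0.0013]
```

View pics/scene14c.png

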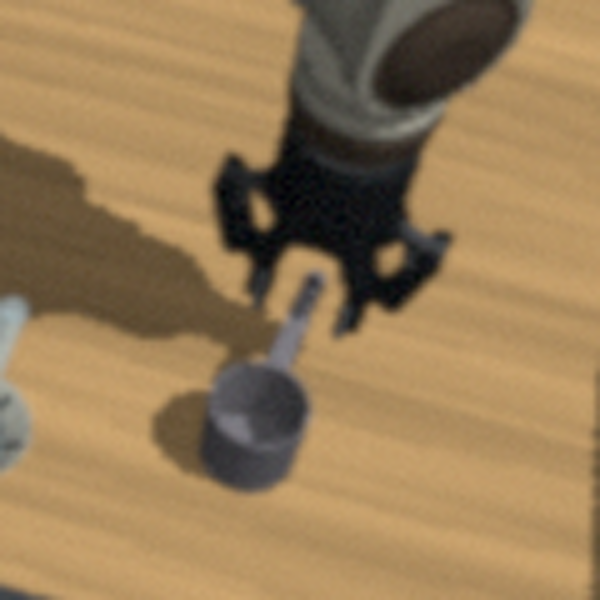

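play_rows --moves '[[[0, 0, 0], [0, 0.006, -0.001], 45], [[0, 0, 0], [0, 0.006, -0.001], 40], [[0, 0, 0], [0, 0.006, -0.001], 20], [[0, 0, 0], [0, 0.006, -0.001], 5], [[0, 0, 0], [0, 0.006, -0.001], 5]]'

```text
time: 18.0
ee_pos: [0.3505, 0.3144, 0.0334]
tcp_rot: [-90.0, 0.0, 83.8]
wrist_force: [-0.2, -0.7, -0.2]
opening: 0.0104
```

play_rows --moves '[[[0, 0, 0], [0, 0, 0], 5], [[0, 0, 0], [0, 0, 0], 5], [[0, 0, 0], [0, 0, 0], 5], [[0, 0, 0], [0, 0, 0], 5], [[0, 0, 0], [0, 0, 0], 5]]'

```text
time: 18.5
ee_pos: [0.3504, 0.3145, 0.0333]
tcp_rot: [-90.0, -0.0, 83.8]
wrist_force: [0.1, -0.2, -0.2]
opening: 0.011
```

play_rows --moves '[[[0, 0, 0], [0, -0.02, 0], 5], [[0, 0, 0], [0, -0.05, 0], 5], [[0, 0, 0], [0, -0.1, 0], 5], [[0, 0, 0], [0, -0.15, 0], 5], [[0, 0, 0], [0, -0.19, 0], 5]]'

```text
time: 19.0
ee_pos: [0.3503, 0.3145, 0.2262]
tcp_rot: [-90.1, -0.1, 83.8]
wrist_force: [1.2, 0.7, -1.3]
opening: 0.0107
```

play_rows --moves '[[[0, 0, 0], [0, 0, 0], 5], [[0, 0, 0], [0, 0, 0], 5], [[0, 0, 0], [0, 0, 0], 5], [[0, 0, 0], [0, 0, 0], 5], [[0, 0, 0], [0, 0, 0], 5]]'

```text
time: 19.5
ee_pos: [0.3501, 0.3142, 0.2221]
tcp_rot: [-89.9, 0.1, 83.8]
wrist_force: [-0.0, -1.0, -1.2]
opening: 0.0107
```

Run:
```python
from h import *
o=get_obs()['ee_pos']; cx,cy=grasp(o[0],o[1],get_obs()['tcp_rot'][2]-90,.079); print(cx,cy)
x,y=grasp(.6708,-.065,155,.079);to(x,y,.23,65)
c=snap('scene','scene15'); im=rect(c,o[2]+.0215,cx-.1,cx+.1,cy-.1,cy+.1)
T=snap('top','top15'); im2=rect(T,.124,.57,.77,-.165,.035)
cv2.imwrite('pics/v15.png',np.hstack([im,im2])[:,:,::-1])
```

```text
0.4286050999311129 0.30566243596761633
t 19.5 pos [0.3501 0.3142 0.2221] rot [-89.9   0.1  83.8] q6 48.1 open 0.0107 F [-0.  -1.  -1.2]
turn [-0.1 18.8 -0.1] shift [-0.3169 -0.0078 -0.2849]Traceback (most recent call last):
  File "<stdin>", line 6, in <module>
    return _nx.concatenate(arrs, 1, dtype=dtype, casting=casting)
           ~~~~~~~~~~~~~~~^^^^^^^^^^^^^^^^^^^^^^^^^^^^^^^^^^^^^^^
ValueError: all the input array dimensions except for the concatenation axis must match exactly, but along dimension 0, the array at index 0 has size 399 and the array at index 1 has size 400
```

```bash
sed -i 's/w=int((x1-x0)\/s);h=int((y1-y0)\/s)/w=round((x1-x0)\/s);h=round((y1-y0)\/s)/' h.py
python3 - <<'E'
from h import *
cx,cy=.4286,.3057
c=load('scene15'); im=rect(c,.2221+.0215,cx-.1,cx+.1,cy-.1,cy+.1)
T=load('top15'); im2=rect(T,.124,.57,.77,-.165,.035)
cv2.imwrite('pics/v15.png',np.hstack([im,im2])[:,:,::-1])
E
```

```text
(no output)
```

View pics/v15.png

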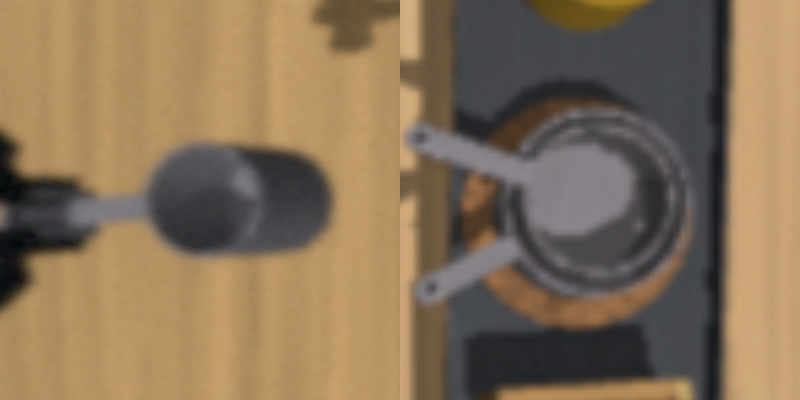

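Run:
```python
from h import *
T=load('top15'); ims=[rect(T,z,.61,.73,-.125,-.005,.0003) for z in(.114,.124)]
for im in ims:
    for g in range(0,400,100): im[g,:]=im[:,g]=(255,0,0)
cv2.imwrite('pics/v15b.png',np.hstack(ims)[:,:,::-1])
```

```text
(no output)
```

View pics/v15b.png

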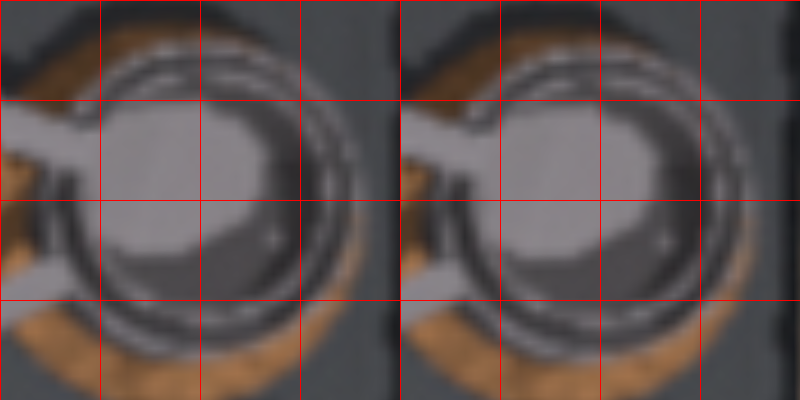

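play_rows --moves '[[[0, 0, 0], [0, 0.05, 0], 5], [[0, 0, 0], [0, 0.1, 0], 5], [[0, 0, 0], [0, 0.15, 0], 5], [[0, 0, 0], [0, 0.18, 0], 5], [[0, 0, 0], [0, 0.185, 0], 5]]'

```text
time: 20.1
ee_pos: [0.3484, 0.3127, 0.0344]
tcp_rot: [-89.8, 0.3, 83.8]
wrist_force: [0.2, -0.3, 0.1]
opening: 0.0106
```

play_rows --moves '[[[0, 0, 0], [0, 0, 0], 5], [[0, 0, 0], [0, 0.002, 0], 5], [[0, 0, 0], [0, 0.004, 0], 5], [[0, 0, 0], [0, 0.004, 0], 5], [[0, 0, 0], [0, 0.004, 0], 5]]'

```text
time: 20.6
ee_pos: [0.3507, 0.3148, 0.0351]
tcp_rot: [-90.0, -0.0, 83.8]
wrist_force: [-0.9, -0.4, -0.8]
opening: 0.0108
```

play_rows --moves '[[[0, 0, 0], [0, 0.001, 0], 5], [[0, 0, 0], [0, 0.002, 0], 5], [[0, 0, 0], [0, 0.002, 0], 5], [[0, 0, 0], [0, 0.002, 0], 15], [[0, 0, 0], [0, 0.002, 0], 20]]'

```text
time: 21.1
ee_pos: [0.3506, 0.3145, 0.0324]
tcp_rot: [-90.0, -0.0, 83.8]
wrist_force: [0.6, 0.6, 0.1]
opening: 0.0168
```

play_rows --moves '[[[0, 0, 0], [0, 0, 0], 20], [[0, 0, 0], [0, -0.006, 0], 20], [[0, 0, 0], [0, -0.006, 0], 20], [[0, 0, 0], [0, -0.006, 0], 20], [[0, 0, 0], [0, -0.006, 0], 5]]'

```text
time: 21.6
ee_pos: [0.3504, 0.3146, 0.0384]
tcp_rot: [-90.0, -0.0, 83.8]
wrist_force: [0.3, 0.2, 1.8]
opening: 0.0105
```

play_rows --moves '[[[0, 0, 0], [0, 0, 0], 5], [[0, 0, 0], [0, 0, 0], 5], [[0, 0, 0], [0, 0, 0], 5], [[0, 0, 0], [0, 0, 0], 5], [[0, 0, 0], [0, 0, 0], 5]]'

```text
time: 22.1
ee_pos: [0.3504, 0.3145, 0.0384]
tcp_rot: [-90.0, -0.0, 83.8]
wrist_force: [-0.7, 0.5, 1.9]
opening: 0.0103
```

play_rows --moves '[[[0, 0, 0], [0, -0.02, 0], 5], [[0, 0, 0], [0, -0.05, 0], 5], [[0, 0, 0], [0, -0.1, 0], 5], [[0, 0, 0], [0, -0.15, 0], 5], [[0, 0, 0], [0, -0.19, 0], 5]]'

```text
time: 22.6
ee_pos: [0.3504, 0.3143, 0.2308]
tcp_rot: [-90.1, -0.0, 83.8]
wrist_force: [0.7, 0.9, -0.3]
opening: 0.0101
```

Run:
```python
from h import *
x,y=grasp(.6715,-.0655,155,.080);to(x,y,.23,65)
c=snap('scene','scene16');p=proj(c,get_obs()['ee_pos'])[0].astype(int); a=c['img'][p[1]-60:p[1]+60,p[0]-60:p[0]+60,::-1]
cv2.imwrite('pics/v16.png',cv2.resize(a,(600,600),interpolation=2))
```

```text
t 22.6 pos [0.3504 0.3143 0.2308] rot [-90.1  -0.   83.8] q6 48.1 open 0.0101 F [ 0.7  0.9 -0.3]
turn [ 0.  18.8  0. ] shift [-0.3171  0.0009 -0.2845]
```

View pics/v16.png

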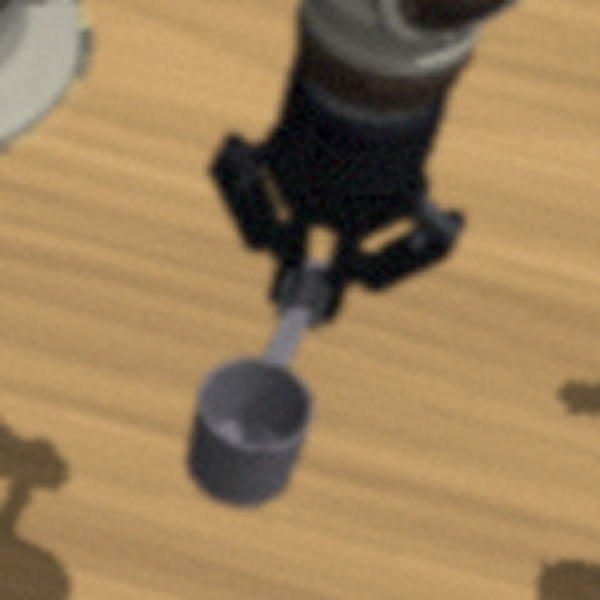

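play_rows --moves '[[[0, 4, 0], [-0.04, 0, -0.036], 5], [[0, 8, 0], [-0.08, 0, -0.072], 5], [[0, 12, 0], [-0.12, 0, -0.108], 5], [[0, 16, 0], [-0.16, 0, -0.144], 5], [[0, 18.8, 0], [-0.2, 0, -0.18], 5]]'

```text
time: 23.15
ee_pos: [0.4974, 0.1097, 0.228]
tcp_rot: [-90.0, 0.0, 64.9]
wrist_force: [1.7, 2.0, -0.4]
opening: 0.0104
```

Run:
```python
from h import *
x,y=grasp(.6715,-.0655,155,.080);to(x,y,.2,65)
```

```text
t 23.15 pos [0.4974 0.1097 0.228 ] rot [-90.    0.   64.9] q6 37.6 open 0.0104 F [ 1.7  2.  -0.4]
turn [-0.  -0.1 -0. ] shift [-0.0848  0.028  -0.152 ]
```

play_rows --moves '[[[0, 0, 0], [-0.025, 0, -0.04], 5], [[0, 0, 0], [-0.045, 0, -0.08], 5], [[0, 0, 0], [-0.065, 0, -0.12], 5], [[0, 0, 0], [-0.082, 0, -0.148], 5], [[0, 0, 0], [-0.084, 0.02, -0.15], 5]]'

```text
time: 23.65
ee_pos: [0.5994, -0.0312, 0.2087]
tcp_rot: [-90.1, 0.0, 64.8]
wrist_force: [-0.1, 0.4, -0.8]
opening: 0.0103
```

play_rows --moves '[[[0, 0, 0], [0, 0.01, 0], 5], [[0, 0, 0], [0, 0.02, 0], 5], [[0, 0, 0], [0, 0.02, 0], 5], [[0, 0, 0], [0, 0.02, 0], 5], [[0, 0, 0], [0, 0.02, 0], 5]]'

```text
time: 24.15
ee_pos: [0.5972, -0.0272, 0.1894]
tcp_rot: [-90.1, -0.0, 65.1]
wrist_force: [0.3, 0.3, -0.2]
opening: 0.0103
```

Run:
```python
from h import *
x,y=grasp(.6715,-.0655,155,.080);to(x,y,.1185,65)
o=get_obs()['ee_pos']
c=snap('scene','scene17'); z=o[2]+.0156
im=rect(c,z,.61,.73,-.125,-.005,.0003)
for g in range(0,400,100): im[g,:]=im[:,g]=(255,0,0)
p=proj(c,[.65,-.06,.13])[0].astype(int); a=c['img'][p[1]-60:p[1]+60,p[0]-60:p[0]+60,::-1]
cv2.imwrite('pics/v17.png',np.hstack([im[:,:,::-1],cv2.resize(a,(400,400),interpolation=2)]))
```

```text
t 24.15 pos [ 0.5972 -0.0272  0.1894] rot [-90.1  -0.   65.1] q6 22.3 open 0.0103 F [ 0.3  0.3 -0.2]
turn [0.1 0.1 0. ] shift [-0.0033  0.0709 -0.0034]
```

View pics/v17.png

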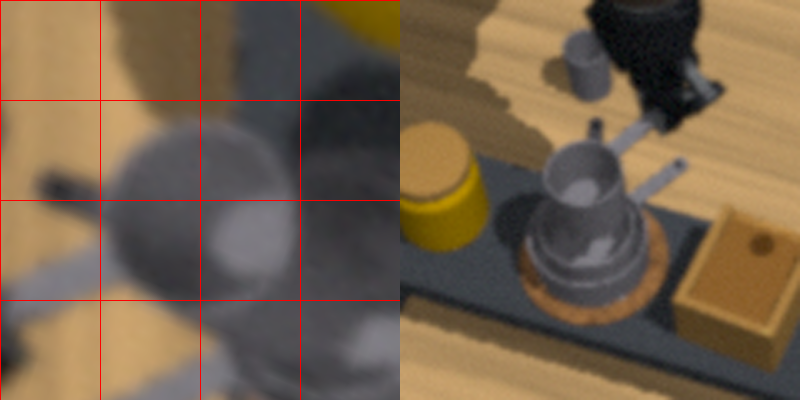

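play_rows --moves '[[[0, 0, 0], [-0.0035, 0, -0.0033], 5], [[0, 0, 0], [-0.0035, 0.01, -0.0033], 5], [[0, 0, 0], [-0.0035, 0.02, -0.0033], 5], [[0, 0, 0], [-0.0035, 0.02, -0.0033], 5], [[0, 0, 0], [-0.0035, 0.02, -0.0033], 5]]'

```text
time: 24.7
ee_pos: [0.5983, -0.0323, 0.1677]
tcp_rot: [-89.9, 0.0, 65.0]
wrist_force: [0.7, -0.5, -1.0]
opening: 0.0103
```

Run:
```python
from h import *
x,y=grasp(.6715,-.0655,155,.080);to(x,y,.1185,65)
o=get_obs()['ee_pos']
c=snap('scene','scene18'); z=o[2]+.0156
im=rect(c,z,.61,.73,-.125,-.005,.0003)
for g in range(0,400,100): im[g,:]=im[:,g]=(255,0,0)
im2=rect(c,.124,.61,.73,-.125,-.005,.0003)
for g in range(0,400,100): im2[g,:]=im2[:,g]=(255,0,0)
cv2.imwrite('pics/v18.png',np.hstack([im,im2])[:,:,::-1])
```

```text
t 24.7 pos [ 0.5983 -0.0323  0.1677] rot [-89.9   0.   65. ] q6 21.9 open 0.0103 F [ 0.7 -0.5 -1. ]
turn [-0.1  0.  -0. ] shift [ 0.0009  0.0492 -0.0004]
```

View pics/v18.png

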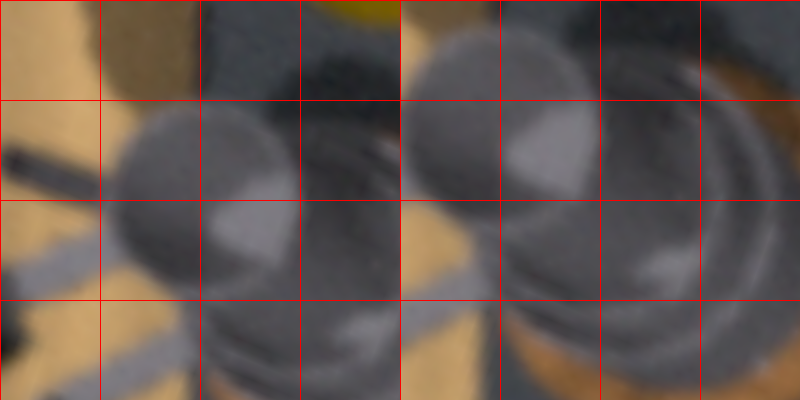

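play_rows --moves '[[[0, 0, 0], [0, 0.012, -0.001], 5], [[0, 0, 0], [0, 0.024, -0.001], 5], [[0, 0, 0], [0, 0.036, -0.001], 5], [[0, 0, 0], [0, 0.044, -0.001], 5], [[0, 0, 0], [0, 0.046, -0.001], 5]]'

```text
time: 25.25
ee_pos: [0.5988, -0.0327, 0.1206]
tcp_rot: [-89.9, 0.1, 65.0]
wrist_force: [-0.2, 0.2, -1.1]
opening: 0.0102
```

play_rows --moves '[[[0, 0, 0], [0, 0, 0], 5], [[0, 0, 0], [0, 0, 0], 5], [[0, 0, 0], [0, 0.001, 0], 5], [[0, 0, 0], [0, 0.002, 0], 5], [[0, 0, 0], [0, 0.003, 0], 5]]'

```text
time: 25.75
ee_pos: [0.5997, -0.0327, 0.1195]
tcp_rot: [-90.0, -0.0, 65.0]
wrist_force: [0.0, -0.0, -1.0]
opening: 0.0101
```

play_rows --moves '[[[0, 0, 0], [0, 0, 0], 5], [[0, 0, 0], [0, 0.0, 0], 5], [[0, 0, 0], [0, 0.0, 0], 5], [[0, 0, 0], [0, 0.0, 0], 5], [[0, 0, 0], [0, 0.0, 0], 5]]'

```text
time: 26.25
ee_pos: [0.5996, -0.0328, 0.1193]
tcp_rot: [-90.0, -0.0, 65.0]
wrist_force: [0.0, 0.8, 0.4]
opening: 0.0102
```

Run:
```python
from h import *
x,y=grasp(.6715,-.0655,155,.080);to(x,y,.1185,65)
c=snap('scene','scene19'); 
im=rect(c,.134,.61,.73,-.125,-.005,.0003)
for g in range(0,400,100): im[g,:]=im[:,g]=(255,0,0)
p=proj(c,[.65,-.06,.13])[0].astype(int); a=c['img'][p[1]-45:p[1]+45,p[0]-45:p[0]+45,::-1]
cv2.imwrite('pics/v19.png',np.hstack([im[:,:,::-1],cv2.resize(a,(400,400),interpolation=2)]))
```

```text
t 26.25 pos [ 0.5996 -0.0328  0.1193] rot [-90.  -0.  65.] q6 21.9 open 0.0102 F [0.  0.8 0.4]
turn [0. 0. 0.] shift [0.0007 0.0008 0.001 ]
```

View pics/v19.png

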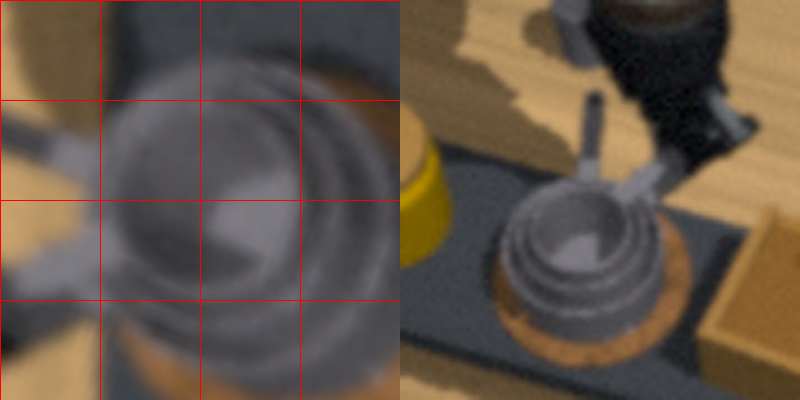

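play_rows --moves '[[[0, 0, 0], [0, 0.001, 0], 5], [[0, 0, 0], [0, 0.0015, 0], 5], [[0, 0, 0], [0, 0.002, 0], 5], [[0, 0, 0], [0, 0.002, 0], 5], [[0, 0, 0], [0, 0.002, 0], 5]]'

```text
time: 26.8
ee_pos: [0.5993, -0.0325, 0.1182]
tcp_rot: [-90.0, -0.0, 65.0]
wrist_force: [-4.6, 1.7, 7.1]
opening: 0.0103
```

Firm contact at the seated height. Release and lift.

play_rows --moves '[[[0, 0, 0], [0, -0.002, 0], 15], [[0, 0, 0], [0, -0.002, 0], 24], [[0, 0, 0], [0, -0.002, 0], 24], [[0, 0, 0], [0, -0.002, 0], 24], [[0, 0, 0], [0, -0.002, 0], 24]]'

```text
time: 27.3
ee_pos: [0.5996, -0.0328, 0.1191]
tcp_rot: [-90.0, 0.0, 65.0]
wrist_force: [0.8, 1.0, -0.4]
opening: 0.0204
```

play_rows --moves '[[[0, 0, 0], [0, -0.02, 0], 24], [[0, 0, 0], [0, -0.05, 0], 24], [[0, 0, 0], [0, -0.09, 0], 24], [[0, 0, 0], [0, -0.1, 0.03], 24], [[0, 0, 0], [0, -0.1, 0.08], 24]]'

```text
time: 27.8
ee_pos: [0.5284, 0.0007, 0.2206]
tcp_rot: [-90.2, -0.1, 64.9]
wrist_force: [-0.5, 1.4, 0.1]
opening: 0.0208
```

Run:
```python
from h import *
x,y=grasp(.4675,-.161,152.2);print(x,y);to(x,y,.2,62.2)
c=snap('scene','scene20')
im=rect(c,.134,.61,.73,-.125,-.005,.0003)
p=proj(c,[.65,-.06,.13])[0].astype(int); a=c['img'][p[1]-45:p[1]+45,p[0]-45:p[0]+45,::-1]
cv2.imwrite('pics/v20.png',np.hstack([im[:,:,::-1],cv2.resize(a,(400,400),interpolation=2)]))
```

```text
0.39850268393322347 -0.12462184205348847
t 27.8 pos [0.5284 0.0007 0.2206] rot [-90.2  -0.1  64.9] q6 25.1 open 0.0208 F [-0.5  1.4  0.1]
turn [0.2 2.7 0.1] shift [-0.1686  0.0203  0.0646]
```

View pics/v20.png

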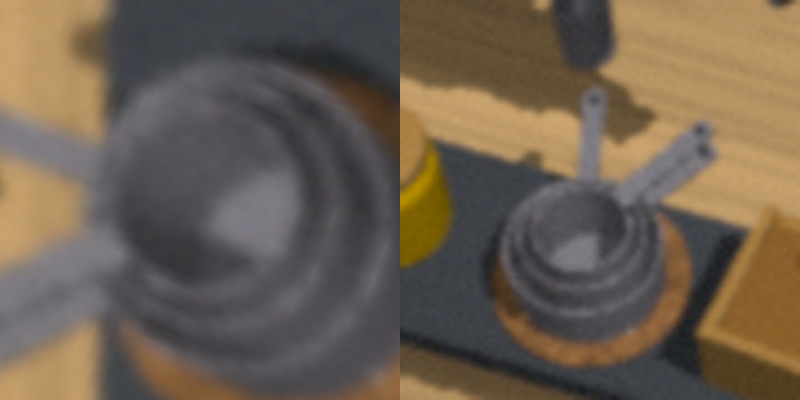

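play_rows --moves '[[[0, 2.7, 0], [-0.169, 0, 0.065], 50], [[0, 2.7, 0], [-0.169, 0, 0.065], 50], [[0, 2.7, 0], [-0.169, 0, 0.065], 50], [[0, 2.7, 0], [-0.169, 0.05, 0.065], 50], [[0, 2.7, 0], [-0.169, 0.09, 0.065], 50]]'

```text
time: 28.35
ee_pos: [0.3961, -0.1267, 0.13]
tcp_rot: [-90.3, -0.0, 62.2]
wrist_force: [1.5, -0.6, -0.4]
opening: 0.0427
```

play_rows --moves '[[[0, 0, 0], [0, 0, 0], 50], [[0, 0, 0], [0, 0, 0], 50], [[0, 0, 0], [0, 0, 0], 50], [[0, 0, 0], [0, 0, 0], 50], [[0, 0, 0], [0, 0, 0], 50]]'

```text
time: 28.85
ee_pos: [0.398, -0.1247, 0.131]
tcp_rot: [-90.1, -0.0, 62.4]
wrist_force: [0.1, -0.5, -0.1]
opening: 0.0429
```

Run:
```python
from h import *
x,y=grasp(.4675,-.161,152.2);to(x,y,.0455,62.2)
c=snap('scene','scene21'); 
p=proj(c,[x,y,.06])[0].astype(int); a=c['img'][p[1]-50:p[1]+50,p[0]-50:p[0]+50,::-1]
im=rect(c,.061,.36,.52,-.23,-.07,.0004)
for g in range(0,400,100): im[g,:]=im[:,g]=(255,0,0)
cv2.imwrite('pics/v21.png',np.hstack([im[:,:,::-1],cv2.resize(a,(400,400),interpolation=2)]))
```

```text
t 28.85 pos [ 0.398  -0.1247  0.131 ] rot [-90.1  -0.   62.4] q6 10.2 open 0.0429 F [ 0.1 -0.5 -0.1]
turn [0.1 0.2 0. ] shift [ 0.0002  0.0855 -0.0002]
```

View pics/v21.png

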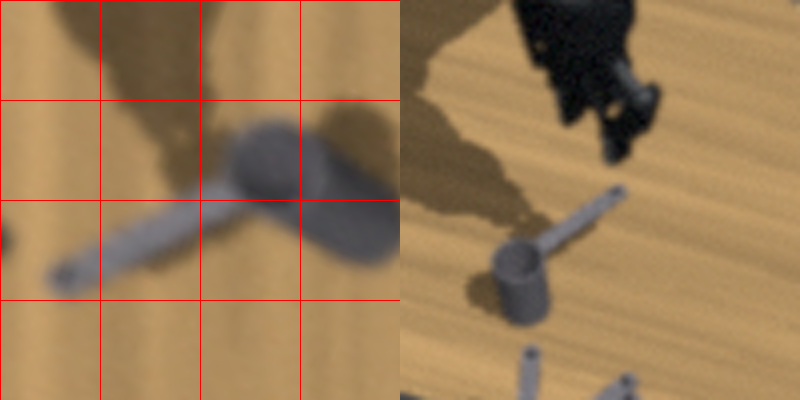

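play_rows --moves '[[[0, 0, 0], [0, 0.02, 0], 50], [[0, 0, 0], [0, 0.045, 0], 50], [[0, 0, 0], [0, 0.07, 0], 50], [[0, 0, 0], [0, 0.08, 0], 50], [[0, 0, 0], [0, 0.08, 0], 50]]'

```text
time: 29.4
ee_pos: [0.3963, -0.1244, 0.0486]
tcp_rot: [-89.9, 0.0, 62.3]
wrist_force: [-0.3, 1.4, 0.0]
opening: 0.043
```

play_rows --moves '[[[0, 0, 0], [0, 0, 0], 50], [[0, 0, 0], [0, 0, 0], 50], [[0, 0, 0], [0, 0, 0], 50], [[0, 0, 0], [0, 0, 0], 50], [[0, 0, 0], [0, 0, 0], 50]]'

```text
time: 29.9
ee_pos: [0.3969, -0.1248, 0.0497]
tcp_rot: [-90.0, -0.0, 62.3]
wrist_force: [0.0, -0.3, 0.5]
opening: 0.0427
```

Run:
```python
from h import *
x,y=grasp(.4675,-.161,152.2);to(x,y,.0455,62.5)
c=snap('scene','scene22'); 
p=proj(c,[x,y,.06])[0].astype(int); a=c['img'][p[1]-50:p[1]+50,p[0]-50:p[0]+50,::-1]
cv2.imwrite('pics/v22.png',cv2.resize(a,(500,500),interpolation=2))
```

```text
t 29.9 pos [ 0.3969 -0.1248  0.0497] rot [-90.   -0.   62.3] q6 10.2 open 0.0427 F [ 0.  -0.3  0.5]
turn [ 0.  -0.2  0. ] shift [ 0.0009  0.0042 -0.0013]
```

View pics/v22.png

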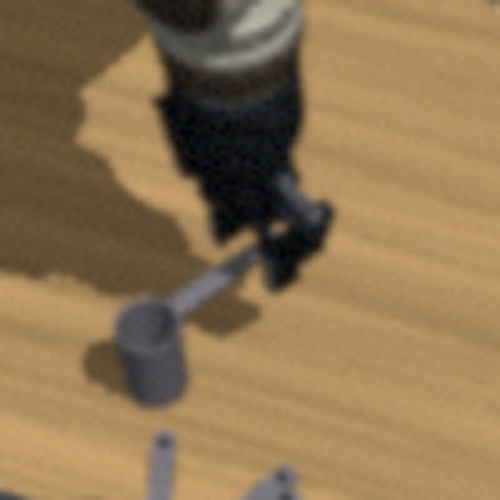

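play_rows --moves '[[[0, 0, 0], [0, 0.004, -0.002], 45], [[0, 0, 0], [0, 0.004, -0.002], 40], [[0, 0, 0], [0, 0.004, -0.002], 20], [[0, 0, 0], [0, 0.004, -0.002], 5], [[0, 0, 0], [0, 0.004, -0.002], 5]]'

```text
time: 30.45
ee_pos: [0.3985, -0.1257, 0.0454]
tcp_rot: [-90.0, 0.0, 62.3]
wrist_force: [-0.1, -0.5, -0.2]
opening: 0.0107
```

play_rows --moves '[[[0, 0, 0], [0, 0, 0], 5], [[0, 0, 0], [0, 0, 0], 5], [[0, 0, 0], [0, 0, 0], 5], [[0, 0, 0], [0, 0, 0], 5], [[0, 0, 0], [0, 0, 0], 5]]'

```text
time: 30.95
ee_pos: [0.3985, -0.1256, 0.0453]
tcp_rot: [-90.0, -0.0, 62.3]
wrist_force: [-0.6, -0.4, 0.4]
opening: 0.0105
```

play_rows --moves '[[[0, 0, 0], [0, -0.02, 0], 5], [[0, 0, 0], [0, -0.05, 0], 5], [[0, 0, 0], [0, -0.1, 0], 5], [[0, 0, 0], [0, -0.15, 0], 5], [[0, 0, 0], [0, -0.19, 0], 5]]'

```text
time: 31.45
ee_pos: [0.3985, -0.1256, 0.238]
tcp_rot: [-90.1, -0.0, 62.3]
wrist_force: [0.8, -0.1, -1.6]
opening: 0.0104
```

play_rows --moves '[[[0, 0, 0], [0, 0, 0], 5], [[0, 0, 0], [0, 0, 0], 5], [[0, 0, 0], [0, 0, 0], 5], [[0, 0, 0], [0, 0, 0], 5], [[0, 0, 0], [0, 0, 0], 5]]'

```text
time: 31.95
ee_pos: [0.3981, -0.1255, 0.2343]
tcp_rot: [-89.9, 0.0, 62.3]
wrist_force: [-0.2, 0.6, -0.8]
opening: 0.0103
```

Run:
```python
from h import *
o=get_obs()['ee_pos']; cx,cy=grasp(o[0],o[1],get_obs()['tcp_rot'][2]-90,.079); print(cx,cy)
x,y=grasp(.671,-.0655,200,.080);to(x,y,.24,110)
c=snap('scene','scene23'); im=rect(c,o[2]+.0155,cx-.08,cx+.08,cy-.08,cy+.08,.0004)
T=snap('top','top23'); im2=rect(T,.134,.61,.73,-.125,-.005,.0003)
for i in (im,im2):
  for g in range(0,400,100): i[g,:]=i[:,g]=(255,0,0)
cv2.imwrite('pics/v23.png',np.hstack([im,im2])[:,:,::-1])
```

```text
0.4680859497461679 -0.16221675134580943
t 31.95 pos [ 0.3981 -0.1255  0.2343] rot [-89.9   0.   62.3] q6 10.2 open 0.0103 F [-0.2  0.6 -0.8]
turn [ -0.1 -47.7   0. ] shift [ 0.1208 -0.0061 -0.1599]
```

View pics/v23.png

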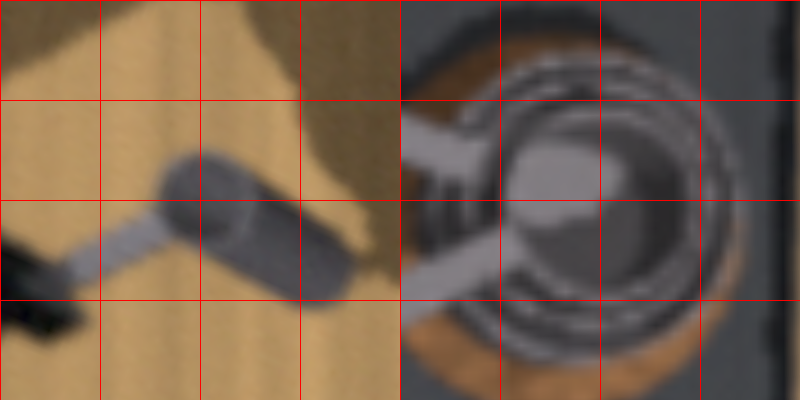

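play_rows --moves '[[[0, -8.5, 0], [0.02, -0.006, -0.03], 5], [[0, -17, 0], [0.04, -0.006, -0.06], 5], [[0, -25, 0], [0.06, -0.006, -0.09], 5], [[0, -33, 0], [0.08, -0.006, -0.11], 5], [[0, -41, 0], [0.1, -0.006, -0.135], 5]]'

```text
time: 32.55
ee_pos: [0.5655, -0.0994, 0.2409]
tcp_rot: [-90.0, -0.0, 103.6]
wrist_force: [-0.4, -0.2, 0.1]
opening: 0.0104
```

Run:
```python
from h import *
x,y=grasp(.6702,-.0648,200,.0795);to(x,y,.215,110)
```

```text
t 32.55 pos [ 0.5655 -0.0994  0.2409] rot [-90.   -0.  103.6] q6 -23.6 open 0.0104 F [-0.4 -0.2  0.1]
turn [-0.  -6.4  0. ] shift [ 0.0001  0.0259 -0.0309]
```

play_rows --moves '[[[0, -6.4, 0], [0, 0, -0.015], 5], [[0, -6.4, 0], [0, 0, -0.031], 5], [[0, -6.4, 0], [0, 0.01, -0.031], 5], [[0, -6.4, 0], [0, 0.026, -0.031], 5], [[0, -6.4, 0], [0, 0.026, -0.031], 5]]'

```text
time: 33.05
ee_pos: [0.5933, -0.0927, 0.2124]
tcp_rot: [-89.8, -0.1, 109.7]
wrist_force: [-0.5, -0.2, -0.6]
opening: 0.0105
```

play_rows --moves '[[[0, 0, 0], [0, 0.01, 0], 5], [[0, 0, 0], [0, 0.02, 0], 5], [[0, 0, 0], [0, 0.02, 0], 5], [[0, 0, 0], [0, 0.02, 0], 5], [[0, 0, 0], [0, 0.02, 0], 5]]'

```text
time: 33.55
ee_pos: [0.5948, -0.0927, 0.1959]
tcp_rot: [-90.0, 0.0, 109.7]
wrist_force: [0.2, 0.3, -0.6]
opening: 0.0103
```

Run:
```python
from h import *
x,y=grasp(.6702,-.0648,200,.0795);to(x,y,.1283,110)
o=get_obs()['ee_pos']
c=snap('scene','scene24'); z=o[2]+.0157
im=rect(c,z,.61,.73,-.125,-.005,.0003)
for g in range(0,400,100): im[g,:]=im[:,g]=(255,0,0)
p=proj(c,[.65,-.06,.15])[0].astype(int); a=c['img'][p[1]-60:p[1]+60,p[0]-60:p[0]+60,::-1]
cv2.imwrite('pics/v24.png',np.hstack([im[:,:,::-1],cv2.resize(a,(400,400),interpolation=2)]))
```

```text
t 33.55 pos [ 0.5948 -0.0927  0.1959] rot [-90.    0.  109.7] q6 -28.6 open 0.0103 F [ 0.2  0.3 -0.6]
turn [ 0.  -0.3 -0. ] shift [ 0.0005  0.0676 -0.0009]
```

View pics/v24.png

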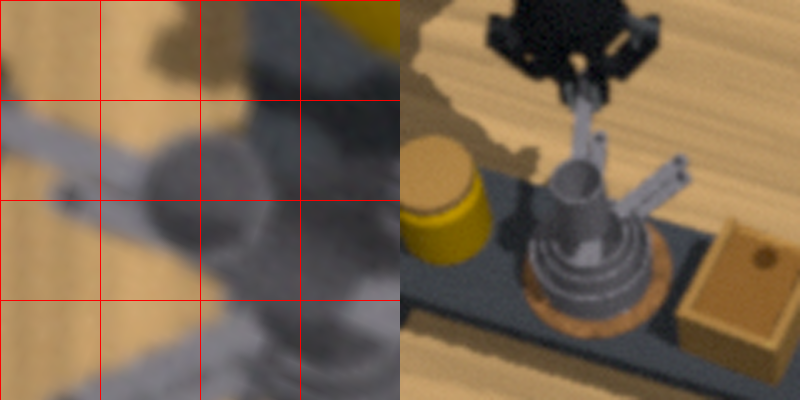

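play_rows --moves '[[[0, 0, 0], [0.002, 0.01, 0], 5], [[0, 0, 0], [0.002, 0.025, 0], 5], [[0, 0, 0], [0.002, 0.04, 0], 5], [[0, 0, 0], [0.002, 0.055, 0], 5], [[0, 0, 0], [0.002, 0.063, 0], 5]]'

```text
time: 34.1
ee_pos: [0.5934, -0.0906, 0.1303]
tcp_rot: [-89.9, -0.1, 109.7]
wrist_force: [0.7, 0.3, -0.7]
opening: 0.0105
```

play_rows --moves '[[[0, 0, 0], [0, 0, 0], 5], [[0, 0, 0], [0, 0, 0], 5], [[0, 0, 0], [0, 0.001, 0], 5], [[0, 0, 0], [0, 0.002, 0], 5], [[0, 0, 0], [0, 0.003, 0], 5]]'

```text
time: 34.6
ee_pos: [0.5942, -0.0908, 0.1297]
tcp_rot: [-90.0, 0.0, 109.7]
wrist_force: [0.8, -0.1, 0.4]
opening: 0.0104
```

play_rows --moves '[[[0, 0, 0], [0, 0.001, 0], 5], [[0, 0, 0], [0, 0.001, 0], 5], [[0, 0, 0], [0, 0.001, 0], 5], [[0, 0, 0], [0, 0.001, 0], 5], [[0, 0, 0], [0, 0.001, 0], 5]]'

```text
time: 35.1
ee_pos: [0.5941, -0.0908, 0.1284]
tcp_rot: [-90.0, 0.0, 109.7]
wrist_force: [0.4, 0.3, 0.5]
opening: 0.0106
```

play_rows --moves '[[[0, 0, 0], [0, 0.001, 0], 5], [[0, 0, 0], [0, 0.001, 0], 5], [[0, 0, 0], [0, 0.001, 0], 5], [[0, 0, 0], [0, 0.001, 0], 5], [[0, 0, 0], [0, 0.001, 0], 5]]'

```text
time: 35.6
ee_pos: [0.5939, -0.0909, 0.1277]
tcp_rot: [-90.0, 0.0, 109.7]
wrist_force: [-4.1, -1.2, 4.6]
opening: 0.0104
```

Run:
```python
from h import *
c=snap('scene','scene25'); 
im=rect(c,.144,.61,.73,-.125,-.005,.0003)
for g in range(0,400,100): im[g,:]=im[:,g]=(255,0,0)
p=proj(c,[.65,-.06,.13])[0].astype(int); a=c['img'][p[1]-45:p[1]+45,p[0]-45:p[0]+45,::-1]
cv2.imwrite('pics/v25.png',np.hstack([im[:,:,::-1],cv2.resize(a,(400,400),interpolation=2)]))
```

```text
(no output)
```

View pics/v25.png

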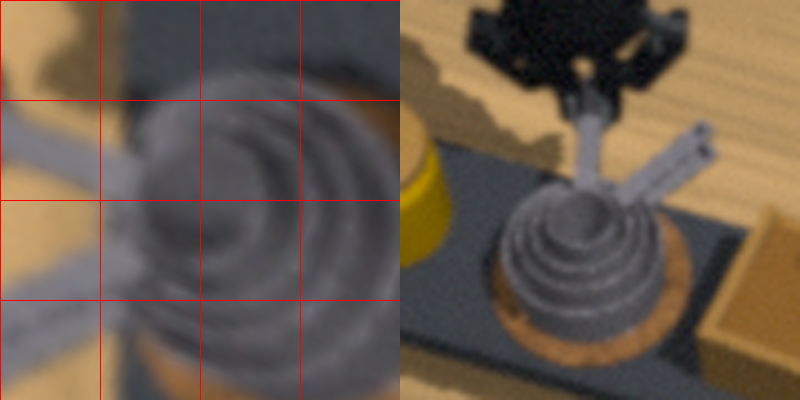

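Contact at the expected height. Release, lift, retreat.

play_rows --moves '[[[0, 0, 0], [0, -0.001, 0], 15], [[0, 0, 0], [0, -0.001, 0], 24], [[0, 0, 0], [0, -0.001, 0], 24], [[0, 0, 0], [0, -0.001, 0], 24], [[0, 0, 0], [0, -0.001, 0], 24]]'

```text
time: 36.15
ee_pos: [0.594, -0.0907, 0.1281]
tcp_rot: [-90.0, -0.0, 109.7]
wrist_force: [-0.4, 0.2, -0.7]
opening: 0.0206
```

play_rows --moves '[[[0, 0, 0], [0, -0.02, 0], 24], [[0, 0, 0], [0, -0.05, 0], 24], [[0, 0, 0], [0, -0.09, 0], 24], [[0, 0, 0], [0, -0.1, 0.03], 24], [[0, 0, 0], [0, -0.1, 0.08], 24]]'

```text
time: 36.65
ee_pos: [0.5201, -0.1176, 0.2297]
tcp_rot: [-90.1, 0.1, 109.8]
wrist_force: [0.2, 0.1, 0.5]
opening: 0.0205
```

play_rows --moves '[[[0, 0, 0], [-0.05, 0, 0], 24], [[0, 0, 0], [-0.1, 0, 0], 24], [[0, 0, 0], [-0.15, 0, 0.02], 24], [[0, 0, 0], [-0.2, 0, 0.04], 24], [[0, 0, 0], [-0.25, 0, 0.06], 24]]'

```text
time: 37.15
ee_pos: [0.5467, -0.3637, 0.2283]
tcp_rot: [-90.0, 0.0, 109.7]
wrist_force: [1.4, 0.2, -0.9]
opening: 0.0203
```

Run:
```python
from h import *
S=snap('scene','scene26');T=snap('top','top26'); print(get_obs()['ee_pos'],get_obs()['time'])
a=[]
for c in (S,T):
    p=proj(c,[.66,-.06,.13])[0].astype(int); a.append(cv2.resize(c['img'][p[1]-50:p[1]+50,p[0]-50:p[0]+50,::-1],(400,400),interpolation=2))
cv2.imwrite('pics/v26.png',np.hstack(a))
T0=load('top0')
cv2.imwrite('pics/t26.png',T['img'][:,:,::-1])
# shelf neighbours and others before/after
for n,box in dict(timer=(212,155,245,190),salt=(258,142,296,190),jar=(360,142,395,182),egg=(232,220,266,274),leaf=(128,155,172,230)).items():
    x0,y0,x1,y1=box; d=np.abs(T0['img'][y0:y1,x0:x1].astype(int)-T['img'][y0:y1,x0:x1]).mean(); print(n,round(d,1))
```

```text
[ 0.54574196 -0.36714052  0.22621464] 37.25
timer 0.9
salt 0.9
jar 0.9
egg 0.9
leaf 0.9
```

View pics/v26.png

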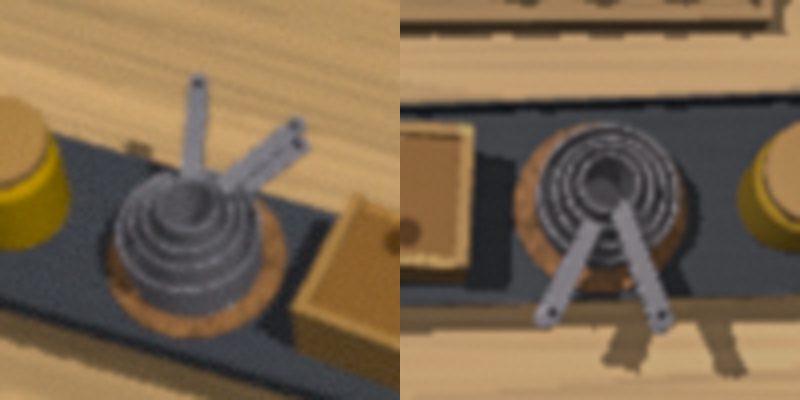

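View pics/t26.png

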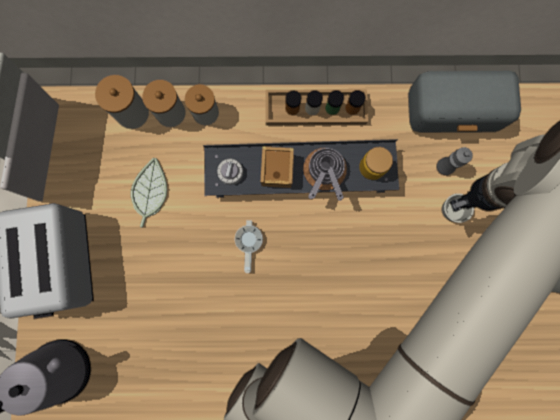

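play_rows --moves '[[[0, 0, 0], [0, 0, 0], 24], [[0, 0, 0], [0, 0, 0], 24], [[0, 0, 0], [0, 0, 0], 24], [[0, 0, 0], [0, 0, 0], 24], [[0, 0, 0], [0, 0, 0], 24]]'

```text
time: 37.75
ee_pos: [0.5473, -0.361, 0.2288]
tcp_rot: [-90.0, 0.0, 109.8]
wrist_force: [-0.4, 0.7, -0.0]
opening: 0.0207
```

Run:
```python
from h import *
T=camera('top')['img'].astype(int);a=load('top26')['img'].astype(int);print(np.abs(T-a)[130:210,200:400].mean())
print(job_done())
```

```text
0.7547083333333333
the job is handed in; nothing more can be done
None
```

The four cups are nested on the cork mat in the order asked, largest first and smallest last. I picked each one up by its handle, and handed the job in at about 38 s of the 109 s allowed.

- **Seating:** each cup met the floor below it at the expected height, with about 5–7 N of contact. After release, both cameras showed the rims nested inside one another and level. There is no depth sensing, so "fully down" rests on those contact heights and the pictures.
- **Centring:** the largest cup measured within about 1 mm of the mat's centre in the top view. The scene camera read about 1.5–3 mm further out in x than the top camera, so I went mostly by the top view.
- **Regrasp:** I set the third cup back down once, where it had stood, and gripped it 5 mm higher so the fingertips would clear the handles already in the nest.
- **Other objects:** the salt box, timer, jar, egg separator and spoon rest look unchanged from the first top picture, with differences at noise level.
- **At hand-in:** the nest was still in the last two pictures, and the gripper was clear of everything.

My automatic rim finder failed on the shelf, where it took the dark shelf for the cup. I read those rim positions from rectified close-ups instead. No check at the end failed.

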